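Finish the pinwheel layer of cartons on the pallet slab

TASK

Take the steel forming die off the pallet slab and stand it upright on the cork pad. Then take the three full-length cartons from the sloping rack and lay them flat on the slab to finish the pinwheel that the carton already lying there begins: each carton's end meets the next one's long side with only a few millimetres between, the outer faces in line, all square with the slab and centred on it, with an open square well in the middle. Set everything down gently; leave the short carton in the rack, the laid carton the drum blanks, the end cap and the jar where they are.

Things in the scene. Friction and masses are not known exactly. Their poses are not given: they have to be found in the camera images.
- slab: Square wooden pallet slab fixed on the bench, 160 x 160 mm, 24 mm high, at any yaw within 1.5 rad; origin at the centre of its underside, z up, x and y along its sides. The finished pinwheel is a 134 mm square about its centre with 6 mm gaps and a 54 x 54 mm open well, wide enough for a finger. The laid carton lies along x at (-23, -47) mm.
- place2 (a point): Point on the slab's top, at (47, -23) mm in the slab's frame, where the underside centre of the second carton belongs, its length along the slab's y. Axes as the slab's. Of each carton's inner side, only the half towards the slab's centre line borders the well; the other half is next to a neighbour's end.
- place3 (a point): The same for the third carton at (23, 47) mm, its length along the slab's x.
- place4 (a point): The same for the fourth carton at (-47, 23) mm, its length along the slab's y. Any full-length carton may go to any place, in any order, either way round.
- laid_carton: The carton already lying on the slab, 88 x 40 x 36 mm; origin at the centre of its underside, x along its length, z up. Loose: do not push it.
- rack: Wooden sloping rack fixed on the bench, 320 mm wide along its y; origin under its middle. Its bed rises at 30 degrees towards the robot (towards its -x), from 22 to 78 mm high, with a 12 mm lip along the low far edge. Four slots 76 mm apart hold three full-length cartons and the short one in random order, lengths up the slope, low ends at the lip.
- carton1: Full-length kraft carton with a paper tape band along it, 88 x 40 x 36 mm (length, width, height), about 0.22 kg, lying on the rack's bed; origin at the centre of its underside, x along its length (down the slope at the start), y across, z normal to the bed. Cartons are rigid.
- carton2: Full-length carton, as carton1.
- carton3: Full-length carton, as carton1.
- short_carton: Short carton, 58 x 40 x 36 mm, in one of the rack's slots; not to be moved. Origin on its underside, 44 mm from its low end, so 15 mm up the slope from its centre; x down the slope.
- die: Round steel forming die, 48 mm in diameter, straight sided to 31 mm, then a smaller domed nose to 46 mm; about 0.45 kg; it stands on the free part of the slab. Origin at the centre of its underside, z up.
- pad: Square cork pad fixed on the bench left of the slab, 110 x 110 x 6 mm; origin at the centre of its underside.
- drum1: Bystander: open brass drum blank, 88 mm across, 92 mm high, origin under its centre.
- drum2: Bystander: second brass drum blank, the same.
- end_cap: Bystander: brass drum end cap, 54 mm across, 18 mm high with its boss, origin under its centre.
- grease_jar: Bystander: glass grease jar, 64 mm across, 70 mm high, origin under its centre.
Things that resemble listed ones, but are neither listed nor needed, are in the scene too. What is shaped like the die but pink is not meant.

How it is judged:
By the outcome, as a careful person would: the job done as asked, in the order asked, and still so for the second after the job is handed in, with the robot touching nothing.
It also fails if it takes over 72 s, if anything falls off the work surface, if the arm or the gripper's body presses on something with over 40 N, if the wrist force passes 120 N, or if a joint passes its speed limit or range.

ROBOT

A 7-joint arm with a two-finger parallel gripper is mounted at the origin on the work surface. World frame = base frame: x ahead of the robot, y to its left, z up, the work surface at z = 0. Lengths are in m, angles in rad, forces in N, time in s.
With the tool pointing down it reaches from about 0.425 to 0.825 m from the base axis. Payload 3.6 kg.
Tool frame: the origin (TCP) lies between the finger pads; the fingertips stand 17 mm ahead of it and the grasp point (between the pads) lies 2 mm behind it (bot.nose_length is the z of the fingertips in the tool frame, in m); z points along the fingers, y is the line along which they close (so a half turn about z gives the same grasp; the last joint's range is limited). The gripper opens to 93 mm and grips with 3 to 60 N. Pads are 15 mm wide; open, the fingers measure 128 mm over their backs; the gripper's body (75 mm by 188 mm) begins 65 mm behind the grasp point.
Start: joints at [1.137, 0.615, -0.013, 1.423, 0.008, 1.103, -0.04], TCP at [0.257, -0.597, 0.236] pointing down, gripper open.
Joint ranges: [-3.12, 3.12], [-0.3, 2.06], [-1.34, 1.32], [0.26, 2.42], [-1.36, 4.5], [0.01, 1.98], [-2.84, 2.84]. Speed limits (rad/s): [2.79, 2.79, 3.14, 3.14, 3.14, 3.14, 3.14].

INTERFACE

Orientations are given as a rotation vector (axis times angle).
In Python, from plant import bot, imaging gives the robot as it stands.
- The arm moves only by the tool servo_tool, never from a script. Its argument "motion" is a list of rows, each a list of 7 numbers: the shift along the tool's x, y, z in mm, then the turn, a rotation vector about the tool's x, y, z in degrees, then the finger opening in mm, from 0 to 93. A call has 1 to 10 rows; each row shifts and turns the commanded pose from where the row before left it, along the tool's axes as they then stand; what a row does not reach is not made up. A row lasts 1/12 s, in which the tool goes at most 41.7 mm and 7.16 degrees, less where a joint would pass 70% of its speed; a pose out of reach is approached as far as the arm can. A call with a gripper value outside its range is refused whole. The fingers move at their own pace and stop on an object; the grip force is fixed at half the most. Time passes only in rows, so rows that do not move let the fingers close. It gives the time, the measured TCP pose, the force, the opening and the grip force at its end, in the units of the state.
- bot.read_state(): the state, without advancing time (a new reading comes with each control period).
- imaging.get_image(name): name is "side" or "top"; returns the picture (420x560x3 uint8, red, green, blue); there is no depth.
- imaging.camera_model(name): a dict with "camera_matrix" (3x3 intrinsics, pixels), "extrinsics" (4x4, takes a point from camera to world coordinates). Camera axes: x right, y down, z forward; pixel columns grow to the right and rows downward; lengths in m; the calibration is good to about 2 mm. A picture is of the moment at which its call begins. camera_model takes no time and is no camera call.
- bot.close_job(): hands the job in; it is judged then, once.
Trained networks look in the newest picture that a camera, given by its name, has taken for a name from the list of things; names that differ only in an ending like _2 or _b are one class to them, and where a whole thing is asked for, a point or a joint stands for the part that bears it (a point fixed in the world has none). Each returns a list of dicts, best first, with "conf" (0 to 1); they miss things now and then, are a little off and sometimes report something else, mostly with a low value. They report only what shows in the picture. A call takes as long as a camera call. They do not tell look-alikes from the thing itself.
- imaging.regions_of(thing, camera): "region" (420x560 bool, what is visible of it) and "position" ([column, row] in pixels, amid what is visible of it).
- imaging.tip_of(thing, camera): "position" ([column, row] in pixels: a listed point, or the origin of a listed thing).
The state is a dict: "clock": time; "qpos": joint angles; "joint_vel": joint speeds; "effort": joint torques, N m; "eef_pos": TCP position; "ee_rot": TCP orientation; "ft_force": force on the tool from outside, world axes, zero at the start; "torque": the same for the moment, N m; "gripper_width": finger opening in m; "grasp_force": force on a finger pad.
Only numpy, scipy, OpenCV 4.12 (cv2) and the standard library are available. Lean on these libraries where they do the work, as an engineer would, in place of code of your own. Each camera call takes 0.05 s, during which the arm holds its last target. There are 200 camera calls.

## Working session

There is one attempt and no reset: what is moved stays moved. The work goes in short steps, Python scripts to look and compute and a tool call to move; the robot and the scene stay as the last step left them, time stands still between calls to the robot, and variables do not carry over. Pictures are saved under pics/ and viewed, at most 13 in all, crops included, and the job is handed in when it is done.

Besides the shell and the picture viewer there is one more tool, called after "Call:" as name(argument=value, ...) on one line, values as JSON. servo_tool: Moves the arm, as the interface text tells. Its arguments: {"type":"object","properties":{"motion":{"type":"array","items":{"type":"array","items":{"type":"number"}}}},"required":["motion"]}

```bash
mkdir -p pics; ls; python3 - <<'E'
from plant import bot, imaging
import cv2,numpy as np
ims=[imaging.get_image(n) for n in("top","side")]
for n,i in zip(("top","side"),ims): cv2.imwrite(f"pics/{n}0.png",i[:,:,::-1])
for n in("top","side"):
    m=imaging.camera_model(n);print(n,np.round(m["camera_matrix"],1).tolist(),np.round(m["extrinsics"],3).tolist())
print(bot.read_state())
for n in("top","side"):
  for t in["slab","place2","place3","place4","laid_carton","rack","carton1","short_carton","die","pad"]:
    try: print(n,t,[(np.round(d["position"],1).tolist(),round(d["conf"],2)) for d in imaging.tip_of(t,n)][:6])
    except Exception as e: print(t,e)
E
```

```text
pics
top [[480.4, 0.0, 283.6], [0.0, 480.4, 204.0], [0.0, 0.0, 1.0]] [[0.009, -0.988, 0.157, 0.31], [-1.0, -0.008, 0.009, -0.04], [-0.008, -0.157, -0.988, 1.364], [0.0, 0.0, 0.0, 1.0]]
side [[440.2, 0.0, 276.3], [0.0, 440.2, 209.2], [0.0, 0.0, 1.0]] [[-0.86, -0.274, 0.431, 0.07], [-0.51, 0.492, -0.705, 0.688], [-0.019, -0.826, -0.563, 0.612], [0.0, 0.0, 0.0, 1.0]]
{'clock': 0.1, 'qpos': array([ 1.13751152,  0.61577631, -0.0126213 ,  1.4247302 ,  0.00811819,
        1.10339164, -0.04037709]), 'joint_vel': array([-3.42730300e-04, -3.83240856e-03, -1.43701488e-03, -3.90784048e-03,
       -2.79916117e-03, -1.46158986e-03, -3.44752815e-05]), 'effort': array([ 7.87405206e-04, -4.60042870e+01,  2.09817127e-01, -1.66245389e+01,
       -6.11825706e-02,  1.68751023e-02,  1.24933194e-04]), 'eef_pos': array([ 0.25692269, -0.59634088,  0.23462974]), 'ee_rot': array([-3.07464831e+00, -6.34289623e-01,  7.77106522e-04]), 'ft_force': array([0.08832381, 0.59148294, 0.21758066]), 'torque': array([ 0.0080956 ,  0.02648309, -0.02599875]), 'grasp_force': 0.0, 'gripper_width': 0.09325849466893758}
top slab
[... 740 characters left out ...]
 0.77), ([141.6, 358.9], 0.16)]
side place2 [([243.6, 252.3], 0.87), ([195.2, 247.2], 0.84), ([208.9, 267.9], 0.8)]
side place3 [([243.6, 252.3], 0.87), ([195.2, 247.2], 0.84), ([208.9, 267.9], 0.8)]
side place4 [([243.6, 252.3], 0.87), ([195.2, 247.2], 0.84), ([208.9, 267.9], 0.8)]
side laid_carton [([230.2, 233.8], 0.96), ([141.9, 359.3], 0.45)]
side rack [([310.7, 189.1], 0.92)]
side carton1 [([300.6, 182.8], 0.93), ([322.7, 144.5], 0.72), ([330.5, 161.1], 0.65), ([285.6, 196.1], 0.57), ([139.2, 235.6], 0.44)]
side short_carton [([247.6, 251.4], 0.36)]
side die [([284.4, 301.6], 0.84), ([179.1, 218.7], 0.84), ([210.1, 264.5], 0.75), ([241.6, 343.9], 0.59)]
side pad [([143.8, 358.1], 0.6)]
```

View pics/top0.png

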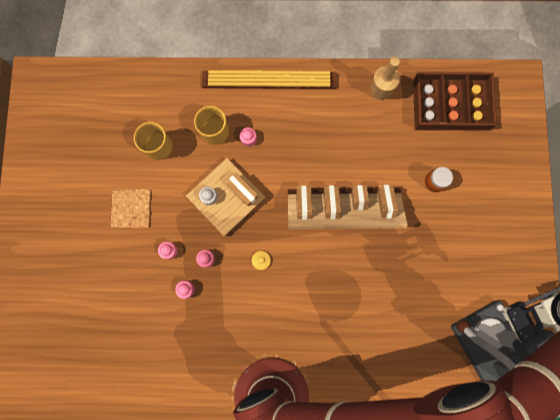

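View pics/side0.png

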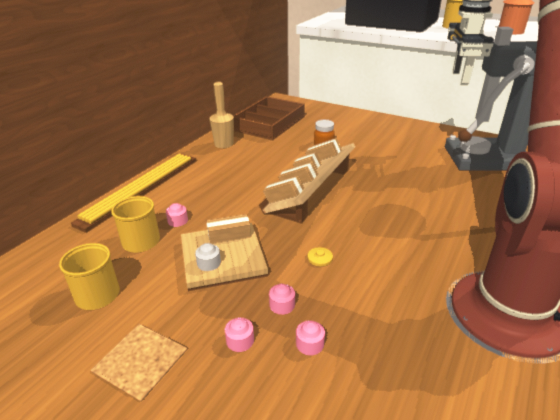

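The top view shows the slab as a diamond at (228,197) with the grey die at (208,196) and the laid carton at (242,188). The pad is at (131,209). The rack cartons are at columns 304, 333, 361 (short) and 389. The pink look-alikes are to be ignored.

```bash
cat > h.py <<'E'
import numpy as np, cv2
from scipy.optimize import minimize
from scipy.spatial.transform import Rotation as R
from plant import bot, imaging
CM={n:imaging.camera_model(n) for n in("top","side")}
def proj(P,n):
    E=np.linalg.inv(CM[n]["extrinsics"]);p=np.atleast_2d(P)@E[:3,:3].T+E[:3,3]
    p=p@CM[n]["camera_matrix"].T; return p[:,:2]/p[:,2:]
def ray_z(uv,n,z):
    X=CM[n]["extrinsics"];d=X[:3,:3]@np.linalg.solve(CM[n]["camera_matrix"],[*uv,1]);o=X[:3,3]
    return o+d*(z-o[2])/d[2]
def box(c,s): # underside centre c, size s
    return np.array([[c[0]+a*s[0]/2,c[1]+b*s[1]/2,c[2]+e*s[2]] for a in(-1,1) for b in(-1,1) for e in(0,1)])
def cyl(r,z0,z1,n=24):
    t=np.arange(n)*2*np.pi/n; return np.vstack([np.c_[r*np.cos(t),r*np.sin(t),0*t+z] for z in(z0,z1)])
def T(x,y,yaw,P,z=0): return P@R.from_euler("z",yaw).as_matrix().T+[x,y,z]
def render(parts,n,S=4):
    im=np.zeros((420*S,560*S),np.uint8)
    for P in parts:
        h=cv2.convexHull(((proj(P,n)+.5)*S-.5).astype(np.float32))
        cv2.fillConvexPoly(im,np.round(h*16).astype(np.int32),255,shift=4)
    return cv2.resize(im,(560,420),interpolation=cv2.INTER_AREA)/255.
def fit(model,masks,ign,x0,cams,d=(.006,.006,.05)):
    def c(p): return sum(np.abs((render(model(p),n)-masks[n])*(1-ign[n])).sum() for n in cams)
    d=np.array(d)[:len(x0)]; S=np.vstack([x0]+[np.array(x0)+d*np.eye(len(x0))[i] for i in range(len(x0))])
    r=minimize(c,x0,method="Nelder-Mead",options=dict(initial_simplex=S,xatol=1e-4,fatol=.3,maxiter=150))
    return r.x,r.fun
def mask(t,n,near,tol=25):
    b=[(np.linalg.norm(np.array(d["position"])-near),d) for d in imaging.regions_of(t,n)]
    b=[x for x in b if x[0]<tol and x[1]["conf"]>.25]
    return min(b,key=lambda x:x[0])[1]["region"] if b else np.zeros((420,560),bool)
E
cat > m1.py <<'E'
from h import *
k=np.ones((5,5),np.uint8)
sl={"top":(228,197),"side":(222,255)};la={"top":(242,188),"side":(230,232)};di={"top":(208,196),"side":(207,256)}
M={n:{"slab":mask("slab",n,sl[n],40),"laid":mask("laid_carton",n,la[n]),"die":mask("die",n,di[n],15)} for n in sl}
for n in sl: print(n,{k_:int(v.sum()) for k_,v in M[n].items()})
U={n:(M[n]["slab"]|M[n]["laid"]|M[n]["die"])*1. for n in sl}
I={n:cv2.dilate(M[n]["die"].astype(np.uint8),k) for n in sl}
mod=lambda p:[T(*p,box((0,0,0),(.16,.16,.024))),T(*p,box((-.023,-.047,.024),(.088,.04,.036)))]
s0=ray_z((228,198),"top",.012);print("slab guess",s0)
for cams in(("top",),("side",),("top","side")):
    best=min((fit(mod,U,I,[s0[0],s0[1],y],cams) for y in np.arange(-1.5,1.6,.5)),key=lambda r:r[1]); print("slab",cams,np.round(best[0],4),best[1])
sp=best[0]
dm=lambda p:[np.vstack([T(p[0],p[1],0,cyl(.024,.024,.055))]),T(p[0],p[1],0,cyl(.015,.05,.068))]
d0=ray_z((208,196),"top",.05)
for cams in(("top",),("side",),("top","side")):
    r=fit(dm,{n:M[n]["die"]*1. for n in sl},{n:0 for n in sl},d0[:2],cams);print("die",cams,np.round(r[0],4),r[1])
pm={n:mask("pad",n,p,40)*1. for n,p in{"top":(131,209),"side":(140,359)}.items()}
p0=ray_z((131,209),"top",0)
pf=lambda p:[T(*p,box((0,0,0),(.11,.11,.006)))]
for cams in(("top",),("side",),("top","side")):
    r=fit(pf,pm,{n:0 for n in sl},[p0[0],p0[1],0.],cams);print("pad",cams,np.round(r[0],4),r[1])
np.save("slab.npy",sp)
for n in sl:
  for t in("carton1","rack","short_carton"):
    print(n,t,[(np.round(d["position"],1).tolist(),round(d["conf"],2),int(d["region"].sum())) for d in imaging.regions_of(t,n)])
a=imaging.get_image("top")[140:260,170:430];b=imaging.get_image("side")[120:300,160:370]
A=cv2.resize(a,None,fx=3,fy=3,interpolation=cv2.INTER_CUBIC);Bi=cv2.resize(b,None,fx=3,fy=3,interpolation=cv2.INTER_CUBIC)
cv2.imwrite("pics/ca.png",A[:,:,::-1]);cv2.imwrite("pics/cb.png",Bi[:,:,::-1])
E
python3 m1.py
```

```text
top {'slab': 2352, 'laid': 484, 'die': 236}
side {'slab': 3080, 'laid': 975, 'die': 605}
slab guess [0.5407169  0.13120623 0.012     ]
slab ('top',) [ 0.5455  0.1388 -0.7881] 124.35294117647058
slab ('side',) [0.5453 0.1349 0.7882] 242.22352941176467
slab ('top', 'side') [0.5448 0.1365 0.7886] 438.4627450980392
die ('top',) [0.5442 0.1845] 39.43529411764706
die ('side',) [0.5401 0.1838] 41.08627450980392
die ('top', 'side') [0.5411 0.1837] 96.59607843137255
pad ('top',) [0.5129 0.4127 0.0088] 72.00392156862745
pad ('side',) [0.5097 0.4117 0.014 ] 135.156862745098
pad ('top', 'side') [0.5097 0.4121 0.0218] 268.3686274509804
top carton1 [([384.4, 199.4], 0.73, 531), ([331.2, 200.8], 0.72, 490), ([305.1, 202.7], 0.71, 447)]
top rack [([346.3, 212.9], 0.6, 2967)]
top short_carton [([357.6, 199.9], 0.69, 372)]
side carton1 [([329.1, 154.3], 0.81, 426), ([301.3, 177.0], 0.75, 425), ([91.6, 273.4], 0.28, 2861)]
side rack [([305.7, 191.6], 0.59, 1873)]
side short_carton [([223.7, 262.6], 0.69, 3343), ([308.7, 158.2], 0.48, 242)]
```

View pics/ca.png

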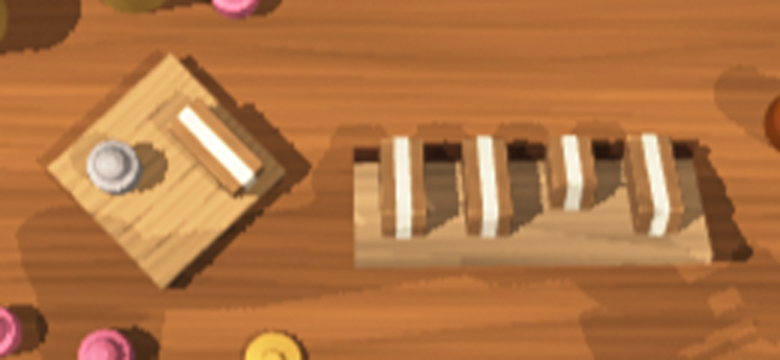

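View pics/cb.png

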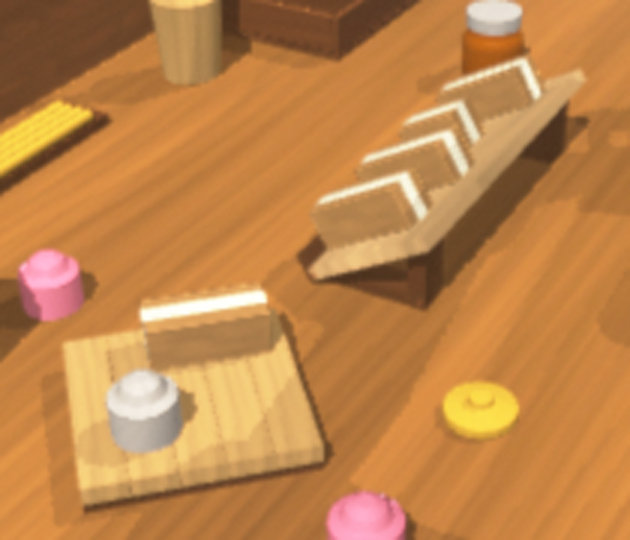

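The slab yaw is about 0.788. The laid carton's long side faces the upper right in the top view, which fits the given pose. I'll refine these fits on image edges and measure the cartons.

```bash
cat >> h.py <<'E'
def grads(im,s):
    out=[]
    for c in range(3):
        g=cv2.GaussianBlur(im[:,:,c].astype(np.float32),(0,0),s);out.append((cv2.Sobel(g,cv2.CV_32F,1,0),cv2.Sobel(g,cv2.CV_32F,0,1)))
    return out
def hull(P,n): return cv2.convexHull(proj(P,n).astype(np.float32))[:,0]
def escore(polys,G,excl):
    tot=0
    for h in polys:
        for a,b in zip(h,np.roll(h,-1,0)):
            L=np.linalg.norm(b-a)
            if L<1: continue
            nrm=np.array([-(b-a)[1],(b-a)[0]])/L
            t=np.linspace(.06,.94,max(2,int(L*2)));p=(a+np.outer(t,b-a)).astype(np.float32)
            keep=np.ones(len(p),bool)
            for e in excl: keep&=np.array([cv2.pointPolygonTest(e,(float(q[0]),float(q[1])),True)<-1.5 for q in p])
            if not keep.any(): continue
            v=np.zeros(len(p))
            for gx,gy in G:
                v+=np.abs(cv2.remap(gx,p[:,0],p[:,1],cv2.INTER_LINEAR)[:,0]*nrm[0]+cv2.remap(gy,p[:,0],p[:,1],cv2.INTER_LINEAR)[:,0]*nrm[1])
            tot+=np.minimum(v,300)[keep].sum()*.5
    return tot
def efit(model,exclm,x0,cams,ims,d=(.005,.005,.03),sig=(2,1)):
    x=np.array(x0,float)
    for s in sig:
        G={n:grads(ims[n],s) for n in cams};dd=np.array(d)[:len(x)]*(s/2)
        E={n:[hull(P,n) for P in exclm] for n in cams}
        f=lambda p:-sum(escore([hull(P,n) for P in model(p)],G[n],E[n]) for n in cams)
        rs=[minimize(f,x,method="Nelder-Mead",options=dict(initial_simplex=np.vstack([x-q*dd*.4]+[x+q*dd*np.eye(len(x))[i] for i in range(len(x))]),xatol=5e-5,fatol=1,maxiter=200)) for q in(1,-1)]
        x=min(rs,key=lambda r:r.fun).x
    return x
slabP=box((0,0,0),(.16,.16,.024))
def cart(p,z=.024): return T(p[0],p[1],p[2],box((0,0,0),(.088,.04,.036)),z)
def rcart(x,y,z,yaw,dy,L=.088): # on rack, underside centre
    P=box((0,0,0),(L,.04,.036))@R.from_euler("y",np.pi/6).as_matrix().T+[0,dy,0]
    return T(x,y,yaw,P,z)
def show(ims,polys,path,crops):
    o=[]
    for n,(r0,r1,c0,c1,f) in crops.items():
        a=cv2.resize(ims[n][r0:r1,c0:c1],None,fx=f,fy=f,interpolation=cv2.INTER_CUBIC)
        for P in polys:
            h=((hull(P,n)+.5-[c0,r0])*f-.5);cv2.polylines(a,[np.round(h*8).astype(np.int32)],True,(0,255,255),1,cv2.LINE_AA,3)
        o.append(a)
    H=max(a.shape[0] for a in o);o=[cv2.copyMakeBorder(a,0,H-a.shape[0],0,0,cv2.BORDER_CONSTANT) for a in o]
    cv2.imwrite(path,np.hstack(o)[:,:,::-1])
E
cat > m2.py <<'E'
from h import *
ims={n:imaging.get_image(n) for n in("top","side")}
CS=(("top",),("side",),("top","side"))
s0=np.load("slab.npy")
die0=T(.5411,.1837,0,np.vstack([cyl(.026,.024,.055),cyl(.015,.05,.07)]))
for c in CS:
    x=efit(lambda p:[T(*p,slabP)],[T(*s0,box((-.023,-.047,.024),(.092,.044,.036))),die0],s0,c,ims);print("slab",c,np.round(x,4))
s=x;np.save("slab.npy",s)
l0=T(*s,np.array([[-.023,-.047,0]]))[0]
for c in CS: x=efit(lambda p:[cart(p)],[],[l0[0],l0[1],s[2]],c,ims);print("laid",c,np.round(x,4),"exp",np.round(l0,4))
for c in CS: x=efit(lambda p:[T(p[0],p[1],0,cyl(.024,.024,.055))],[T(.5411,.1837,0,cyl(.018,.056,.072))] if c!=("top",) else [],[.5411,.1837],c,ims);print("die",c,np.round(x,4))
d=x
for c in CS: x=efit(lambda p:[T(*p,box((0,0,0),(.11,.11,.006)))],[],[.51,.412,.01],c,ims);print("pad",c,np.round(x,4))
# rack cartons: 304,333,389 cols ; slots +-38,+-114 ; short third
m=ray_z((346,199),"top",.065)
mod=lambda p:[rcart(*p,dy) for dy in(.114,.038,-.114)]
for c in(("top","side"),("top",),("side",)):
    x=efit(mod,[],[m[0],m[1]+.0,.048,0.],c,ims,d=(.012,.012,.008,.05),sig=(3,2,1));print("rack",c,np.round(x,4))
    if len(c)==2: xr=x
for dy in(.114,.038,-.114):
    q=T(xr[0],xr[1],xr[3],np.array([[0,dy,0]]))[0];x=efit(lambda p:[rcart(p[0],p[1],xr[2],p[2],0)],[],[q[0],q[1],xr[3]],("top","side"),ims,sig=(1,));print("carton",dy,np.round(q,4),np.round(x,4))
show(ims,[T(*s,slabP),cart([l0[0],l0[1],s[2]]),T(d[0],d[1],0,cyl(.024,.024,.055))]+mod(xr),"pics/fit.png",{"top":(150,245,170,420,1.55),"side":(120,300,160,370,1.9)})
E
python3 m2.py
```

```text
slab ('top',) [0.546  0.1405 0.7859]
slab ('side',) [0.5449 0.1361 0.7813]
slab ('top', 'side') [0.545  0.1369 0.785 ]
laid ('top',) [0.558  0.0933 0.8573] exp [0.562  0.0874 0.    ]
laid ('side',) [0.5576 0.0883 0.7714] exp [0.562  0.0874 0.    ]
laid ('top', 'side') [0.5572 0.0893 0.7929] exp [0.562  0.0874 0.    ]
die ('top',) [0.5429 0.1861]
die ('side',) [0.5424 0.1823]
die ('top', 'side') [0.5432 0.1856]
pad ('top',) [0.5108 0.413  0.0173]
pad ('side',) [0.5121 0.4121 0.019 ]
pad ('top', 'side') [0.5119 0.4123 0.0186]
rack ('top', 'side') [ 0.5172 -0.1956  0.0449  0.0232]
rack ('top',) [ 0.5173 -0.1983  0.0391  0.0264]
rack ('side',) [ 0.4645 -0.0869  0.1028  0.0871]
carton 0.114 [ 0.5146 -0.0817  0.    ] [ 0.5148 -0.0827  0.0309]
carton 0.038 [ 0.5163 -0.1576  0.    ] [ 0.5163 -0.1526  0.0094]
carton -0.114 [ 0.5199 -0.3096  0.    ] [ 0.5194 -0.3108  0.043 ]
```

View pics/fit.png

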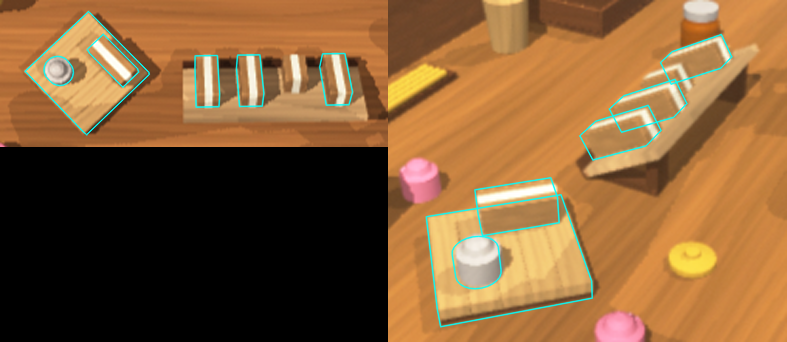

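The slab, die and pad fits sit well on the image edges. The two cameras disagree by about 4 mm in y, so I'll check that against the die once I've placed it. Moving to above the die now.

Call:
servo_tool(motion=[[24,-25,1.4,0,0,0,75],[24,-25,1.4,0,0,0,75],[24,-25,1.4,0,0,0,75],[24,-25,1.4,0,0,0,75],[24,-25,1.4,0,0,0,75],[24,-25,1.4,0,0,0,75],[24,-25,1.4,0,0,0,75],[24,-25,1.4,0,0,0,75],[24,-25,1.4,0,0,0,75],[24,-25,1.4,0,0,0,75]])

```text
clock: 2.83
eef_pos: [0.3791, -0.2709, 0.222]
ee_rot: [3.076, 0.634, 0.001]
ft_force: [1.0, -0.5, 0.2]
gripper_width: 0.0751
grasp_force: 0.0
```

Call:
servo_tool(motion=[[24,-25,1.4,0,0,0,75],[24,-25,1.4,0,0,0,75],[24,-25,1.4,0,0,0,75],[24,-25,1.4,0,0,0,75],[24,-25,1.4,0,0,0,75],[24,-25,1.4,0,0,0,75],[24,-25,1.4,0,0,0,75],[24,-25,1.4,0,0,0,75],[24,-25,1.4,0,0,0,75],[24,-25,1.4,0,0,0,75]])

```text
clock: 3.67
eef_pos: [0.5007, 0.0538, 0.2079]
ee_rot: [3.077, 0.634, 0.001]
ft_force: [1.2, 0.1, -0.1]
gripper_width: 0.0751
grasp_force: 0.0
```

Call:
servo_tool(motion=[[22,-25,1.4,0,0,0,75],[22,-25,1.4,0,0,0,75],[22,-25,1.4,0,0,0,75],[22,-25,1.4,0,0,0,75],[0,0,0,0,0,0,75]])

```text
clock: 4.08
eef_pos: [0.5418, 0.1882, 0.202]
ee_rot: [-3.067, -0.65, -0.005]
ft_force: [-0.3, 1.8, -0.4]
gripper_width: 0.075
grasp_force: 0.0
```

```bash
cat > go.py <<'E'
# usage: go.py x y z closing_azimuth_deg tilt_deg(tool leaned so fingers point towards -x) -> move in tool axes
from h import *
import sys
a=[float(v) for v in sys.argv[1:]]
s=bot.read_state();p=s["eef_pos"];Rc=R.from_rotvec(s["ee_rot"])
print("clk %.2f"%s["clock"],"pos",np.round(p,4),"F",np.round(s["ft_force"],1),"w %.4f g %.1f"%(s["gripper_width"],s["grasp_force"]),"q",np.round(s["qpos"],2))
m=Rc.as_matrix();print("y az %.2f"%np.degrees(np.arctan2(m[1,1],m[0,1])),"z",np.round(m[:,2],3))
def ori(az,tilt,ax):
    y=np.array([np.cos(np.radians(az)),np.sin(np.radians(az)),0]);z=R.from_rotvec(np.radians(tilt)*ax).apply([0,0,-1.])
    y=y-z*(y@z);y/=np.linalg.norm(y);return R.from_matrix(np.c_[np.cross(y,z),y,z])
if len(a)>=3:
    print("shift mm in current tool axes",np.round(m.T@(np.array(a[:3])-p)*1e3,1))
if len(a)>=4:
    t=a[4] if len(a)>4 else 0
    az=np.radians(a[3]);ax=np.array([np.cos(az),np.sin(az),0])
    for k in(0,180):
        T_=ori(a[3]+k,t,ax); rv=(Rc.inv()*T_).as_rotvec(degrees=True)
        print("turn",k,np.round(rv,2),"shift after turn",np.round(T_.inv().apply(np.array(a[:3])-p)*1e3,1),"zt",np.round(T_.as_matrix()[:,2],2))
E
python3 go.py .543 .184 .042
```

```text
clk 4.08 pos [0.5418 0.1882 0.202 ] F [-0.3  1.8 -0.4] w 0.0750 g 0.0 q [-0.28  0.53 -0.14  1.7   0.08  0.92 -1.61]
y az -66.08 z [ 0.002  0.007 -1.   ]
shift mm in current tool axes [ -1.4   5.3 159.9]
```

Call:
servo_tool(motion=[[0,0,30,0,0,0,75],[0,0,30,0,0,0,75],[0,0,20,0,0,0,75],[0,0,0,0,0,0,75],[0,0,0,0,0,0,75]])

```text
clock: 4.5
eef_pos: [0.541, 0.1786, 0.1216]
ee_rot: [3.077, 0.634, -0.003]
ft_force: [-0.3, -0.4, 0.1]
gripper_width: 0.075
grasp_force: 0.0
```

```bash
python3 go.py .543 .184 .045
```

```text
clk 4.50 pos [0.541  0.1786 0.1216] F [-0.3 -0.4  0.1] w 0.0750 g 0.0 q [-0.28  0.63 -0.12  1.79  0.11  0.74 -1.62]
y az -66.69 z [-0.002 -0.001 -1.   ]
shift mm in current tool axes [ 4.1 -4.2 76.6]
```

Call:
servo_tool(motion=[[4,-4,20,0,0,0,75],[0,0,25,0,0,0,75],[0,0,20,0,0,0,75],[0,0,11,0,0,0,75],[0,0,0,0,0,0,75],[0,0,0,0,0,0,40],[0,0,0,0,0,0,40],[0,0,0,0,0,0,40],[0,0,0,0,0,0,40],[0,0,0,0,0,0,40]])

```text
clock: 5.33
eef_pos: [0.544, 0.1849, 0.0472]
ee_rot: [-3.076, -0.634, -0.003]
ft_force: [-0.4, 0.0, 3.5]
gripper_width: 0.0475
grasp_force: 30.0
```

```bash
python3 go.py .512 .4123 .15
```

```text
clk 5.33 pos [0.544  0.1849 0.0472] F [-0.4  0.   3.5] w 0.0475 g 30.0 q [-0.3   0.74 -0.1   1.82  0.13  0.58 -1.65]
y az -66.69 z [ 0.002  0.002 -1.   ]
shift mm in current tool axes [  60.8 -221.6 -102.5]
```

Call:
servo_tool(motion=[[0,0,-15,0,0,0,40],[0,0,-25,0,0,0,40],[5,-20,-10,0,0,0,40],[9,-33,0,0,0,0,40],[9,-33,0,0,0,0,40],[9,-33,0,0,0,0,40],[9,-33,0,0,0,0,40],[9,-33,0,0,0,0,40],[7,-24,0,0,0,0,40],[4,-13,5,0,0,0,40]])

```text
clock: 6.17
eef_pos: [0.5092, 0.4177, 0.0914]
ee_rot: [-3.07, -0.642, -0.001]
ft_force: [-0.8, 1.1, -3.6]
gripper_width: 0.0472
grasp_force: 30.0
```

Call:
servo_tool(motion=[[0,0,20,0,0,0,40],[0,0,20,0,0,0,40],[0,0,12,0,0,0,40],[0,0,5,0,0,0,40],[0,0,0,0,0,0,40],[0,0,0,0,0,0,40]])

```text
clock: 6.67
eef_pos: [0.5123, 0.4116, 0.0343]
ee_rot: [3.077, 0.633, 0.001]
ft_force: [0.2, -1.2, -3.5]
gripper_width: 0.0474
grasp_force: 30.0
```

```bash
python3 go.py .512 .4123 .03
```

```text
clk 6.67 pos [0.5123 0.4116 0.0343] F [ 0.2 -1.2 -3.5] w 0.0474 g 30.0 q [-0.67  0.85 -0.08  1.58  0.09  0.71 -1.95]
y az -66.75 z [ 0. -0. -1.]
shift mm in current tool axes [ 0.  -0.8  4.3]
```

Call:
servo_tool(motion=[[0,0,2,0,0,0,40],[0,0,1.5,0,0,0,40],[0,0,1,0,0,0,40],[0,0,0,0,0,0,40],[0,0,0,0,0,0,40]])

```text
clock: 7.08
eef_pos: [0.5118, 0.4122, 0.0299]
ee_rot: [-3.077, -0.635, -0.001]
ft_force: [-0.8, 0.3, -3.9]
gripper_width: 0.047
grasp_force: 30.0
```

Call:
servo_tool(motion=[[0,0,0.7,0,0,0,40],[0,0,0,0,0,0,40],[0,0,0.5,0,0,0,40],[0,0,0,0,0,0,40]])

```text
clock: 7.42
eef_pos: [0.5118, 0.4123, 0.0293]
ee_rot: [-3.076, -0.635, -0.001]
ft_force: [-0.9, -0.5, 2.2]
gripper_width: 0.0473
grasp_force: 30.0
```

Call:
servo_tool(motion=[[0,0,0,0,0,0,75],[0,0,0,0,0,0,75],[0,0,0,0,0,0,75],[0,0,-10,0,0,0,75],[0,0,-25,0,0,0,75],[0,0,-35,0,0,0,75],[-8,29,-20,0,0,0,75],[-9,34,-20,0,0,0,75],[-9,34,-10,0,0,0,75],[-9,34,0,0,0,0,75]])

```text
clock: 8.25
eef_pos: [0.5334, 0.2779, 0.1524]
ee_rot: [-3.074, -0.635, -0.012]
ft_force: [-0.0, 0.6, 0.7]
gripper_width: 0.0751
grasp_force: 0.0
```

Call:
servo_tool(motion=[[-9,34,0,0,0,0,60],[-9,34,0,0,0,0,60],[-9,34,0,0,0,0,60],[-9,34,0,0,0,5.5,60],[-9,34,0,0,0,5.5,60],[-9,34,0,0,0,5.5,60],[-9,34,0,0,0,5.5,60],[0,34,0,0,0,0,60],[0,34,0,0,0,0,60],[0,0,0,0,0,0,60]])

```text
clock: 9.08
eef_pos: [0.549, -0.0446, 0.1494]
ee_rot: [3.135, 0.015, 0.002]
ft_force: [-0.1, -0.5, 0.5]
gripper_width: 0.0604
grasp_force: 0.0
```

```bash
python3 go.py .53 -.0827 .16 -88.5; cat > m3.py <<'E'
from h import *
ims={n:imaging.get_image(n) for n in("top","side")}
CS=(("top",),("side",))
for c in CS: x=efit(lambda p:[T(p[0],p[1],0,cyl(.024,.006,.037))],[T(.512,.412,0,cyl(.018,.038,.054))] if c!=("top",) else [],[.512,.412],c,ims);print("die",c,np.round(x,4))
s0=np.load("slab.npy")
for c in CS:
    x=efit(lambda p:[T(*p,slabP)],[T(*s0,box((-.023,-.047,.024),(.092,.044,.036)))],s0,c,ims);print("slab",c,np.round(x,4))
cv2.imwrite("pics/m3.png",np.hstack([cv2.resize(ims["top"][150:240,100:270],None,fx=2.4,fy=2.4,interpolation=cv2.INTER_CUBIC),cv2.resize(ims["side"][210:300,170:270],None,fx=2.4,fy=2.4,interpolation=cv2.INTER_CUBIC)])[:,:,::-1])
np.savez("im3.npz",**ims)
E
python3 m3.py
```

```text
clk 9.08 pos [ 0.549  -0.0446  0.1494] F [-0.1 -0.5  0.5] w 0.0604 g 0.0 q [ 0.04  0.56 -0.01  1.82  0.02  0.76 -1.54]
y az -89.45 z [ 0.001 -0.007 -1.   ]
shift mm in current tool axes [-19.4  38.  -10.4]
turn 0 [ 0.4  -0.08 -0.95] shift after turn [-20.   37.6 -10.6] zt [ 0.  0. -1.]
turn 180 [-1.2000e-01 -6.3000e-01  1.7905e+02] shift after turn [ 20.  -37.6 -10.6] zt [ 0.  0. -1.]
die ('top',) [0.5108 0.4129]
die ('side',) [0.51   0.4099]
slab ('top',) [0.5444 0.1403 0.7852]
slab ('side',) [0.5445 0.1364 0.7814]
```

View pics/m3.png

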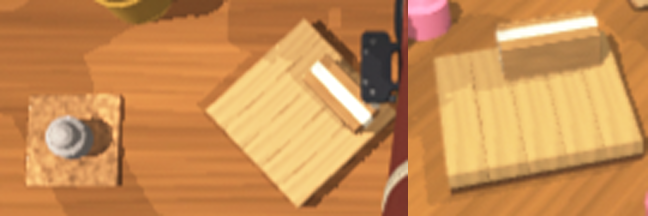

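```bash
cat > band.py <<'E'
from h import *
def comps(im,roi):
    r0,r1,c0,c1=roi;h=cv2.cvtColor(im,cv2.COLOR_RGB2HSV)
    w=((h[:,:,1]<70)&(h[:,:,2]>150)).astype(np.uint8);m=np.zeros_like(w);m[r0:r1,c0:c1]=w[r0:r1,c0:c1]
    n,l,s,c=cv2.connectedComponentsWithStats(m)
    return [(c[i],s[i,4],np.argwhere(l==i)[:,::-1].astype(np.float32)) for i in range(1,n) if s[i,4]>25]
def plane(uv,n,p0,nn):
    X=CM[n]["extrinsics"];o=X[:3,3];d=X[:3,:3]@np.linalg.solve(CM[n]["camera_matrix"],[*uv,1]);return o+d*((p0-o)@nn)/(d@nn)
if __name__=="__main__":
    t=cv2.imread("pics/top0.png")[:,:,::-1];s=cv2.imread("pics/side0.png")[:,:,::-1]
    c,a,pts=min((q for q in comps(t,(165,210,225,265))),key=lambda q:-q[1]);print("laid top",c,a,"->z.06",np.round(ray_z(c,"top",.06),4))
    for q in comps(s,(210,250,195,260)): print("laid side",q[0],q[1],np.round(ray_z(q[0],"side",.06),4))
    print("expected laid with slab .5457 .1392 .784:",T(.5457,.1392,.784,np.array([[-.023,-.047,0]])))
    nn=np.array([.5,0,np.sqrt(.75)])
    for c,a,pts in comps(t,(180,225,295,400)):
        v=cv2.fitLine(pts,cv2.DIST_HUBER,0,.01,.01).ravel();P0=np.array([.5172,-.1956,.0449])+.036*nn
        rows=np.array([pts[:,1].min(),pts[:,1].max()]);L=[plane((v[2]+v[0]*(r-v[3])/v[1],r),"top",P0,nn) for r in rows]
        d=L[0]-L[1];print("band",np.round(c,1),a,"ends",np.round(L,4).tolist(),"yaw %.4f"%np.arctan2(d[1],d[0]),"y@x=.535: %.4f"%(L[0][1]+d[1]/d[0]*(.535-L[0][0])))
E
python3 band.py
```

```text
laid top [241.85534591 188.63522013] 159 ->z.06 [0.5591 0.0875 0.06  ]
laid side [227.30232558 221.41860465] 172 [0.5609 0.0869 0.06  ]
laid side [207.68867925 246.78301887] 106 [0.5442 0.1763 0.06  ]
expected laid with slab .5457 .1392 .784: [[0.56260134 0.08967885 0.        ]]
band [360.4 197.1] 112 ends [[0.573, -0.2389, 0.0543], [0.4993, -0.235, 0.0968]] yaw -0.0521 y@x=.535: -0.2369
band [388.4 201.5] 153 ends [[0.5736, -0.3128, 0.0539], [0.4739, -0.3091, 0.1115]] yaw -0.0368 y@x=.535: -0.3114
band [303.8 202.8] 153 ends [[0.5684, -0.0839, 0.0569], [0.4719, -0.0827, 0.1126]] yaw -0.0126 y@x=.535: -0.0835
band [332.2 202. ] 150 ends [[0.5691, -0.1598, 0.0565], [0.4726, -0.1592, 0.1122]] yaw -0.0064 y@x=.535: -0.1596
```

```bash
python3 go.py .545 -.0825 .124 -88.7 -30
```

```text
clk 9.18 pos [ 0.5493 -0.0363  0.1491] F [ 0.   0.2 -0.3] w 0.0600 g 0.0 q [ 0.04  0.56 -0.02  1.82  0.02  0.76 -1.54]
y az -88.93 z [ 0.001 -0.    -1.   ]
shift mm in current tool axes [-5.2 46.1 25.1]
turn 0 [-3.000e-02 -3.007e+01 -2.400e-01] shift after turn [ 7.9 46.1 24.4] zt [-0.5  -0.01 -0.87]
turn 180 [-4.6640e+01  5.0000e-02  1.7361e+02] shift after turn [ -7.9 -46.1  24.4] zt [-0.5  -0.01 -0.87]
```

Call:
servo_tool(motion=[[0,9.2,0,0,-6,0,60],[0,9.2,0,0,-6,0,60],[0,9.2,0,0,-6,0,60],[0,9.2,0,0,-6,0,60],[0,9.3,0,0,-6,0,60],[8,0,10,0,0,0,60],[0,0,10,0,0,0,60],[0,0,0,0,0,0,60],[0,0,0,0,0,0,60]])

```text
clock: 9.93
eef_pos: [0.5465, -0.0785, 0.1267]
ee_rot: [3.03, 0.039, -0.812]
ft_force: [-0.4, -0.9, 0.8]
gripper_width: 0.0596
grasp_force: 0.0
```

```bash
python3 go.py .5139 -.0825 .0711 -88.7 -30
```

```text
clk 9.93 pos [ 0.5465 -0.0785  0.1267] F [-0.4 -0.9  0.8] w 0.0596 g 0.0 q [ 0.07  0.84  0.01  1.41  0.04  1.41 -1.48]
y az -88.57 z [-0.5   -0.011 -0.866]
shift mm in current tool axes [-0.5  3.3 64.5]
turn 0 [-0.01  0.01  0.16] shift after turn [-0.5  3.2 64.5] zt [-0.5  -0.01 -0.87]
turn 180 [-2.0000e-02 -2.0000e-02 -1.7984e+02] shift after turn [ 0.5 -3.2 64.5] zt [-0.5  -0.01 -0.87]
```

Call:
servo_tool(motion=[[0,1,25,0,0,0,60],[0,0,20,0,0,0,60],[0,0,12,0,0,0,60],[0,0,7,0,0,0,60],[0,0,0,0,0,0,60],[0,0,0,0,0,0,60]])

```text
clock: 10.43
eef_pos: [0.5158, -0.0816, 0.0725]
ee_rot: [3.03, 0.036, -0.808]
ft_force: [0.2, 1.1, 0.7]
gripper_width: 0.0602
grasp_force: 0.0
```

```bash
python3 go.py .5139 -.0825 .0711 -88.7 -30
```

```text
clk 10.43 pos [ 0.5158 -0.0816  0.0725] F [0.2 1.1 0.7] w 0.0602 g 0.0 q [ 0.08  0.87  0.01  1.54  0.05  1.25 -1.49]
y az -88.65 z [-0.498 -0.012 -0.867]
shift mm in current tool axes [-1.   0.8  2.1]
turn 0 [ 0.01 -0.13  0.05] shift after turn [-1.   0.8  2.1] zt [-0.5  -0.01 -0.87]
turn 180 [ 2.0000e-01  2.0000e-02 -1.7995e+02] shift after turn [ 1.  -0.8  2.1] zt [-0.5  -0.01 -0.87]
```

Fingers are clear, so I'll close on the carton.

Call:
servo_tool(motion=[[-1,1,1,0,0,0,60],[0,0,0,0,0,0,52],[0,0,0,0,0,0,46],[0,0,0,0,0,0,42],[0,0,0,0,0,0,38],[0,0,0,0,0,0,34],[0,0,0,0,0,0,34]])

```text
clock: 11.02
eef_pos: [0.5141, -0.0834, 0.0714]
ee_rot: [3.029, 0.035, -0.81]
ft_force: [0.6, -1.6, 1.5]
gripper_width: 0.04
grasp_force: 30.0
```

Call:
servo_tool(motion=[[0,0,-8,0,0,0,34],[0,0,-18,0,0,0,34],[0,0,-25,0,0,0,34],[0,0,-20,0,0,0,34],[0,0,0,0,6,0,34],[0,-5,0,0,6,0,34],[0,-10,0,0,6,0,34],[0,-15,0,0,6,0,34],[0,-15,0,0,6,0,34],[0,-15,0,0,0,0,34]])

```text
clock: 11.85
eef_pos: [0.5422, -0.0223, 0.1329]
ee_rot: [-3.141, -0.034, 0.006]
ft_force: [-1.0, 0.4, -2.7]
gripper_width: 0.0398
grasp_force: 30.0
```

Call:
servo_tool(motion=[[0,0,0,0,0,-6.2,34],[0,0,0,0,0,-6.2,34],[0,0,0,0,0,-6.2,34],[0,0,0,0,0,-6.2,34],[0,0,0,0,0,-6.2,34],[0,0,0,0,0,-6.2,34],[0,0,0,0,0,-6.2,34],[0,0,0,0,0,0,34]])

```text
clock: 12.52
eef_pos: [0.5473, -0.0226, 0.1325]
ee_rot: [-2.904, -1.197, 0.002]
ft_force: [-1.1, 0.1, -1.9]
gripper_width: 0.0397
grasp_force: 30.0
```

```bash
python3 go.py .5189 .1789 .12 -45.1 0
```

```text
clk 12.52 pos [ 0.5473 -0.0226  0.1325] F [-1.1  0.1 -1.9] w 0.0397 g 30.0 q [ 0.16  0.59 -0.24  1.84  0.2   0.74 -0.98]
y az -45.21 z [-0.002  0.    -1.   ]
shift mm in current tool axes [ 121.8 -162.9   12.7]
turn 0 [-0.09  0.06 -0.11] shift after turn [ 122.1 -162.7   12.5] zt [ 0.  0. -1.]
turn 180 [1.0000e-01 1.4000e-01 1.7989e+02] shift after turn [-122.1  162.7   12.5] zt [ 0.  0. -1.]
```

Call:
servo_tool(motion=[[14,-18,0,0,0,0,34],[20,-27,0,0,0,0,34],[20,-27,0,0,0,0,34],[20,-27,0,0,0,0,34],[20,-27,0,0,0,0,34],[16,-21,0,0,0,0,34],[12,-16,12,0,0,0,34],[0,0,15,0,0,0,34],[0,0,10,0,0,0,34],[0,0,0,0,0,0,34]])

```text
clock: 13.35
eef_pos: [0.5181, 0.178, 0.0935]
ee_rot: [2.906, 1.192, -0.01]
ft_force: [-0.5, -0.2, -2.0]
gripper_width: 0.0397
grasp_force: 30.0
```

Call:
servo_tool(motion=[[0,0,0,0,0,0,34],[0,0,0,0,0,0,34]])

```text
clock: 13.52
eef_pos: [0.5205, 0.1781, 0.0961]
ee_rot: [2.907, 1.19, 0.001]
ft_force: [0.6, 0.4, -2.1]
gripper_width: 0.0401
grasp_force: 30.0
```

```bash
python3 go.py .5189 .1789 .048 -45.1 0; cat > m4.py <<'E'
from band import *
ims={n:imaging.get_image(n) for n in("top","side")}
np.savez("im4.npz",**ims)
cv2.imwrite("pics/m4.png",np.hstack([cv2.resize(ims["top"][150:245,170:280],None,fx=3.5,fy=3.5,interpolation=cv2.INTER_CUBIC),cv2.resize(ims["side"][180:295,160:280],None,fx=2.89,fy=2.89,interpolation=cv2.INTER_CUBIC)[:332]])[:,:,::-1])
E
python3 m4.py
```

```text
clk 13.52 pos [0.5205 0.1781 0.0961] F [ 0.6  0.4 -2.1] w 0.0401 g 30.0 q [-0.24  0.65 -0.2   1.86  0.2   0.65 -1.36]
y az -45.46 z [ 0.001 -0.001 -1.   ]
shift mm in current tool axes [-0.6 -1.7 48.1]
turn 0 [ 0.05 -0.   -0.36] shift after turn [-0.6 -1.7 48.1] zt [ 0.  0. -1.]
turn 180 [-1.0000e-02 -7.0000e-02  1.7964e+02] shift after turn [ 0.6  1.7 48.1] zt [ 0.  0. -1.]
```

View pics/m4.png

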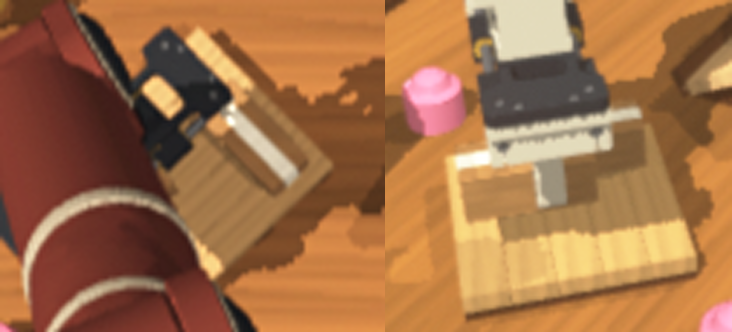

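Call:
servo_tool(motion=[[-0.5,-1.5,12,0,0,-0.3,34],[0,0,14,0,0,0,34],[0,0,10,0,0,0,34],[0,0,6,0,0,0,34],[0,0,3,0,0,0,34],[0,0,0,0,0,0,34],[0,0,0,0,0,0,34]])

```text
clock: 14.2
eef_pos: [0.5188, 0.1801, 0.0511]
ee_rot: [-2.902, -1.202, -0.001]
ft_force: [-0.5, 0.0, -2.0]
gripper_width: 0.0401
grasp_force: 30.0
```

Call:
servo_tool(motion=[[0,0,1,0,0,0,34],[0,0,0,0,0,0,34],[0,0,1,0,0,0,34],[0,0,0,0,0,0,34]])

```text
clock: 14.53
eef_pos: [0.5186, 0.1801, 0.0489]
ee_rot: [-2.902, -1.202, -0.001]
ft_force: [-0.7, 0.9, -2.2]
gripper_width: 0.0399
grasp_force: 30.0
```

Call:
servo_tool(motion=[[-0.5,1,1,0,0,0,34],[0,0,0,0,0,0,34],[0,0,1,0,0,0,34],[0,0,0,0,0,0,34],[0,0,0,0,0,0,34]])

```text
clock: 14.95
eef_pos: [0.5188, 0.1796, 0.0482]
ee_rot: [-2.902, -1.203, -0.002]
ft_force: [-2.2, 0.6, 7.9]
gripper_width: 0.0396
grasp_force: 30.0
```

Call:
servo_tool(motion=[[0,0,-0.8,0,0,0,34],[0,0,0,0,0,0,50],[0,0,0,0,0,0,50],[0,0,0,0,0,0,50],[0,0,-10,0,0,0,50],[0,0,-20,0,0,0,50],[0,0,-25,0,0,0,55],[0,0,-25,0,0,6.2,60],[0,0,-15,0,0,6.2,60],[0,0,0,0,0,6.2,60]])

```text
clock: 15.78
eef_pos: [0.5212, 0.1799, 0.1469]
ee_rot: [-3.059, -0.709, -0.013]
ft_force: [1.3, 0.5, 0.5]
gripper_width: 0.0597
grasp_force: 0.0
```

Call:
servo_tool(motion=[[0,0,0,0,0,6.2,60],[0,0,0,0,0,6.2,60],[0,0,0,0,0,6.2,60],[0,0,0,0,0,6.2,60],[3,33,0,0,0,0,60],[3,38,0,0,0,0,60],[3,38,0,0,0,0,60],[3,38,0,0,0,0,60],[3,38,0,0,0,0,60],[3,38,0,0,0,0,60]])

```text
clock: 16.62
eef_pos: [0.5432, -0.0452, 0.1433]
ee_rot: [-3.141, -0.045, -0.001]
ft_force: [0.2, -0.6, -0.4]
gripper_width: 0.0597
grasp_force: 0.0
```

Call:
servo_tool(motion=[[3,38,0,0,-6,0,60],[3,38,0,0,-6,0,60],[3,25,0,0,-6,0,60],[0,10,0,0,-6,0,60],[0,0,0,0,-6,0,60],[0,0,0,0,0,0,60],[0,0,0,0,0,0,60]])

```text
clock: 17.2
eef_pos: [0.5554, -0.1533, 0.1402]
ee_rot: [3.028, 0.045, -0.812]
ft_force: [-0.2, 0.5, 0.1]
gripper_width: 0.0599
grasp_force: 0.0
```

```bash
cat > m5.py <<'E'
from band import *
ims={n:imaging.get_image(n) for n in("top","side")};np.savez("im5.npz",**ims)
for n,roi in(("top",(155,240,180,270)),("side",(190,300,165,275))):
    for c,a,pts in comps(ims[n],roi):
        v=cv2.fitLine(pts,cv2.DIST_HUBER,0,.01,.01).ravel()
        q=pts@v[:2];e=[v[2:]+v[:2]*((f)-v[2:]@v[:2]) for f in(q.min()-.5,q.max()+.5)];W=[ray_z(x,n,.06) for x in e];d=W[1]-W[0]
        print(n,np.round(c,1),a,"centre",np.round(ray_z(c,n,.06)[:2],4),"mid ends",np.round((W[0]+W[1])[:2]/2,4),"len %.3f az %.2f"%(np.linalg.norm(d),np.degrees(np.arctan2(d[1],d[0]))))
cv2.imwrite("pics/m5.png",np.hstack([cv2.resize(ims["top"][150:245,170:280],None,fx=3.5,fy=3.5,interpolation=cv2.INTER_CUBIC),cv2.resize(ims["side"][180:295,160:280],None,fx=2.89,fy=2.89,interpolation=cv2.INTER_CUBIC)[:332]])[:,:,::-1])
E
python3 m5.py;  python3 go.py .5139 -.1584 .0711 -88.7 -30
```

```text
top [241.9 188.4] 184 centre [0.5598 0.0875] mid ends [0.5597 0.0873] len 0.096 az -135.69
top [205.5 199.4] 181 centre [0.5282 0.1869] mid ends [0.5274 0.1863] len 0.096 az -134.99
side [227.3 221.5] 177 centre [0.5609 0.0871] mid ends [0.5605 0.0867] len 0.091 az -135.39
side [210.3 252.2] 227 centre [0.5292 0.1871] mid ends [0.5287 0.1865] len 0.091 az -135.18
clk 17.30 pos [ 0.5549 -0.1537  0.1424] F [ 0.1 -1.  -0. ] w 0.0603 g 0.0 q [ 0.16  0.86  0.03  1.33  0.08  1.47 -1.38]
y az -88.36 z [-0.498 -0.014 -0.867]
shift mm in current tool axes [-0.1  3.5 82.3]
turn 0 [ 0.16 -0.11  0.31] shift after turn [ 0.1  3.7 82.3] zt [-0.5  -0.01 -0.87]
turn 180 [ 1.7000e-01  2.4000e-01 -1.7969e+02] shift after turn [-0.1 -3.7 82.3] zt [-0.5  -0.01 -0.87]
```

View pics/m5.png

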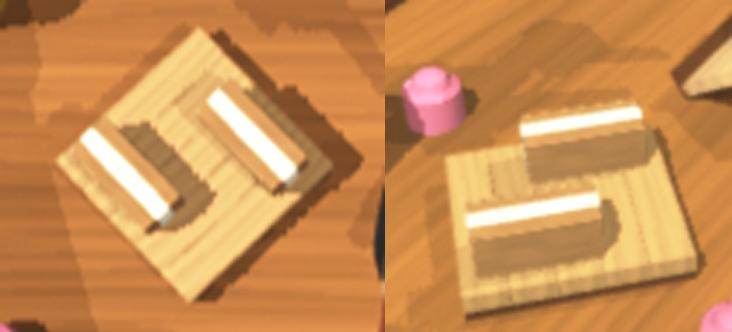

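The third carton's place is good: measured against the laid carton it is within about 1.5 mm in x and 1 mm in y. The bands show at (205,199) and (242,188) in the top view. Now the second rack carton.

```bash
python3 go.py .5146 -.159 .0692 -88.7 -30
```

```text
clk 17.30 pos [ 0.5549 -0.1537  0.1424] F [ 0.1 -1.  -0. ] w 0.0603 g 0.0 q [ 0.16  0.86  0.03  1.33  0.08  1.47 -1.38]
y az -88.36 z [-0.498 -0.014 -0.867]
shift mm in current tool axes [ 1.4  4.1 83.6]
turn 0 [ 0.16 -0.11  0.31] shift after turn [ 1.6  4.3 83.6] zt [-0.5  -0.01 -0.87]
turn 180 [ 1.7000e-01  2.4000e-01 -1.7969e+02] shift after turn [-1.6 -4.3 83.6] zt [-0.5  -0.01 -0.87]
```

Call:
servo_tool(motion=[[1.5,4.2,20,0,0,0.3,60],[0,0,25,0,0,0,60],[0,0,15,0,0,0,60],[0,0,10,0,0,0,60],[0,0,0,0,0,0,60],[0,0,0,0,0,0,60],[0,0,0,0,0,0,60]])

```text
clock: 17.88
eef_pos: [0.5224, -0.1593, 0.0819]
ee_rot: [3.027, 0.035, -0.805]
ft_force: [-0.8, -0.1, 0.5]
gripper_width: 0.0601
grasp_force: 0.0
```

```bash
python3 go.py .5146 -.159 .0692 -88.7 -30
```

```text
clk 17.88 pos [ 0.5224 -0.1593  0.0819] F [-0.8 -0.1  0.5] w 0.0601 g 0.0 q [ 0.18  0.88  0.04  1.47  0.09  1.3  -1.39]
y az -88.63 z [-0.497 -0.015 -0.868]
shift mm in current tool axes [-0.5 -0.5 14.9]
turn 0 [ 0.19 -0.2  -0.03] shift after turn [-0.4 -0.4 14.9] zt [-0.5  -0.01 -0.87]
turn 180 [ -0.32  -0.29 179.97] shift after turn [ 0.4  0.4 14.9] zt [-0.5  -0.01 -0.87]
```

Call:
servo_tool(motion=[[-0.4,-0.4,9,0,0,0,60],[0,0,5,0,0,0,60],[0,0,0,0,0,0,52],[0,0,0,0,0,0,46],[0,0,0,0,0,0,42],[0,0,0,0,0,0,38],[0,0,0,0,0,0,34],[0,0,0,0,0,0,34]])

```text
clock: 18.55
eef_pos: [0.5146, -0.1596, 0.0684]
ee_rot: [3.026, 0.034, -0.809]
ft_force: [0.5, -1.2, -0.0]
gripper_width: 0.0398
grasp_force: 30.0
```

Call:
servo_tool(motion=[[0,0,-8,0,0,0,34],[0,0,-18,0,0,0,34],[0,0,-25,0,0,0,34],[0,0,-22,0,0,0,34],[0,0,0,0,6,0,34],[0,-5,0,0,6,0,34],[0,-10,0,0,6,0,34],[0,-15,0,0,6,0,34],[0,-25,0,0,6,0,34],[0,-30,0,0,0,0,34]])

```text
clock: 19.38
eef_pos: [0.543, -0.0753, 0.1317]
ee_rot: [3.138, 0.027, -0.005]
ft_force: [-0.5, 0.7, -2.6]
gripper_width: 0.0396
grasp_force: 30.0
```

Call:
servo_tool(motion=[[0,0,0,0,0,6.6,34],[0,0,0,0,0,6.6,34],[0,0,0,0,0,6.6,34],[0,0,0,0,0,6.6,34],[0,0,0,0,0,6.6,34],[0,0,0,0,0,6.6,34],[0,0,0,0,0,6.6,34],[0,0,0,0,0,0,34],[0,0,0,0,0,0,34]])

```text
clock: 20.13
eef_pos: [0.5484, -0.0724, 0.1313]
ee_rot: [2.904, -1.192, -0.0]
ft_force: [0.8, 0.5, -2.7]
gripper_width: 0.0399
grasp_force: 30.0
```

```bash
python3 go.py .5833 .1677 .11 -135.14 0
```

```text
clk 20.13 pos [ 0.5484 -0.0724  0.1313] F [ 0.8  0.5 -2.7] w 0.0399 g 30.0 q [-0.05  0.6   0.21  1.83 -0.17  0.73 -2.09]
y az -134.64 z [-0.001 -0.002 -1.   ]
shift mm in current tool axes [-143.9 -195.4   20.7]
turn 0 [ 0.12 -0.05  0.5 ] shift after turn [-145.6 -194.1   21.3] zt [ 0. -0. -1.]
turn 180 [ 7.000e-02  1.900e-01 -1.795e+02] shift after turn [145.6 194.1  21.3] zt [ 0.  0. -1.]
```

Call:
servo_tool(motion=[[-14,-18,0,0,0,0.5,34],[-20,-27,0,0,0,0,34],[-20,-27,0,0,0,0,34],[-20,-27,0,0,0,0,34],[-20,-27,0,0,0,0,34],[-20,-27,0,0,0,0,34],[-18,-24,0,0,0,0,34],[-13.6,-17.1,10,0,0,0,34],[0,0,20,0,0,0,34],[0,0,0,0,0,0,34]])

```text
clock: 20.97
eef_pos: [0.5811, 0.1694, 0.0973]
ee_rot: [2.898, -1.199, -0.01]
ft_force: [-0.4, -0.3, -2.7]
gripper_width: 0.0396
grasp_force: 30.0
```

Call:
servo_tool(motion=[[0,0,0,0,0,0,34],[0,0,0,0,0,0,34],[0,0,0,0,0,0,34]])

```text
clock: 21.22
eef_pos: [0.5851, 0.1652, 0.1019]
ee_rot: [2.896, -1.213, 0.004]
ft_force: [-0.5, -0.2, -2.1]
gripper_width: 0.0401
grasp_force: 30.0
```

```bash
python3 go.py .5833 .1677 .05 -135.14 0
```

```text
clk 21.22 pos [0.5851 0.1652 0.1019] F [-0.5 -0.2 -2.1] w 0.0401 g 30.0 q [-0.45  0.71  0.23  1.7  -0.21  0.76 -2.48]
y az -135.46 z [ 0.002 -0.003 -1.   ]
shift mm in current tool axes [-3.3 -0.5 51.9]
turn 0 [ 0.04 -0.19 -0.32] shift after turn [-3.1 -0.5 51.9] zt [ 0. -0. -1.]
turn 180 [-3.0000e-01 -6.0000e-02  1.7968e+02] shift after turn [ 3.1  0.5 51.9] zt [ 0.  0. -1.]
```

Call:
servo_tool(motion=[[0,0,8,0,0,0,34],[0,0,0,0,0,0,34],[0,0,0,0,0,0,34],[0,0,0,0,0,0,34],[0,0,0,0,0,0,34]])

```text
clock: 21.63
eef_pos: [0.5844, 0.1668, 0.0929]
ee_rot: [2.897, -1.21, 0.002]
ft_force: [-0.3, 0.9, -2.6]
gripper_width: 0.0398
grasp_force: 30.0
```

```bash
python3 go.py .5833 .1677 .05 -135.14 0
```

```text
clk 21.63 pos [0.5844 0.1668 0.0929] F [-0.3  0.9 -2.6] w 0.0398 g 30.0 q [-0.45  0.72  0.22  1.71 -0.22  0.74 -2.48]
y az -135.35 z [ 0.    -0.002 -1.   ]
shift mm in current tool axes [-1.5  0.  42.9]
turn 0 [ 0.09 -0.11 -0.21] shift after turn [-1.4  0.1 42.9] zt [ 0. -0. -1.]
turn 180 [-1.8000e-01 -1.3000e-01  1.7979e+02] shift after turn [ 1.4 -0.1 42.9] zt [ 0.  0. -1.]
```

Call:
servo_tool(motion=[[-1,0,12,0,0,-0.2,34],[0,0,14,0,0,0,34],[0,0,10,0,0,0,34],[0,0,4,0,0,0,34],[0,0,0,0,0,0,34],[0,0,0,0,0,0,34],[0,0,0,0,0,0,34]])

```text
clock: 22.22
eef_pos: [0.5842, 0.1675, 0.0534]
ee_rot: [2.899, -1.205, 0.004]
ft_force: [-0.3, -0.2, -2.1]
gripper_width: 0.0398
grasp_force: 30.0
```

```bash
python3 go.py .5833 .1677 .0465 -135.14 0
```

```text
clk 22.22 pos [0.5842 0.1675 0.0534] F [-0.3 -0.2 -2.1] w 0.0398 g 30.0 q [-0.44  0.78  0.21  1.73 -0.23  0.66 -2.47]
y az -135.15 z [ 0.002 -0.002 -1.   ]
shift mm in current tool axes [-0.8  0.5  6.9]
turn 0 [ 0.03 -0.15 -0.01] shift after turn [-0.8  0.5  6.9] zt [ 0. -0. -1.]
turn 180 [-2.4000e-01 -5.0000e-02  1.7999e+02] shift after turn [ 0.8 -0.5  6.9] zt [ 0.  0. -1.]
```

Call:
servo_tool(motion=[[-0.7,0.5,3,0,0,0,34],[0,0,2,0,0,0,34],[0,0,0,0,0,0,34],[0,0,1,0,0,0,34],[0,0,0,0,0,0,34]])

```text
clock: 22.63
eef_pos: [0.5826, 0.1675, 0.0466]
ee_rot: [2.899, -1.205, 0.001]
ft_force: [0.7, 0.2, -3.4]
gripper_width: 0.0396
grasp_force: 30.0
```

Call:
servo_tool(motion=[[0,0,0.7,0,0,0,34],[0,0,0,0,0,0,34],[0,0,0,0,0,0,34]])

```text
clock: 22.88
eef_pos: [0.5827, 0.1676, 0.046]
ee_rot: [2.899, -1.205, 0.002]
ft_force: [-0.3, -0.3, -2.2]
gripper_width: 0.0398
grasp_force: 30.0
```

Call:
servo_tool(motion=[[0.3,0,0.7,0,0,0,34],[0,0,0,0,0,0,34],[0,0,0.6,0,0,0,34],[0,0,0,0,0,0,34],[0,0,0,0,0,0,34]])

```text
clock: 23.3
eef_pos: [0.583, 0.1673, 0.0449]
ee_rot: [2.899, -1.205, 0.002]
ft_force: [-1.5, -0.5, -1.0]
gripper_width: 0.0403
grasp_force: 30.0
```

Call:
servo_tool(motion=[[0,0,0.3,0,0,0,34],[0,0,0,0,0,0,50],[0,0,0,0,0,0,50],[0,0,0,0,0,0,50],[0,0,-10,0,0,0,50],[0,0,-20,0,0,0,50],[0,0,-25,0,0,0,55],[0,0,-25,0,0,-6.6,60],[0,0,-15,0,0,-6.6,60],[0,0,0,0,0,-6.6,60]])

```text
clock: 24.13
eef_pos: [0.5858, 0.1681, 0.1444]
ee_rot: [-3.065, 0.68, -0.014]
ft_force: [0.4, 0.6, -0.3]
gripper_width: 0.0595
grasp_force: 0.0
```

Call:
servo_tool(motion=[[0,0,0,0,0,-6.6,60],[0,0,0,0,0,-6.6,60],[0,0,0,0,0,-6.6,60],[0,0,0,0,0,-6.8,60],[-3,33,0,0,0,0,60],[-3,39,0,0,0,0,60],[-3,39,0,0,0,0,60],[-3,39,0,0,0,0,60],[-3,39,0,0,0,0,60],[-3,39,0,0,0,0,60]])

```text
clock: 24.97
eef_pos: [0.5698, -0.0628, 0.1409]
ee_rot: [3.138, 0.034, 0.002]
ft_force: [1.1, 0.0, 0.2]
gripper_width: 0.0601
grasp_force: 0.0
```

Call:
servo_tool(motion=[[-3,39,0,0,0,0,60],[-3,39,0,0,0,0,60],[-3,39,0,0,-6,0,60],[0,39,0,0,-6,0,60],[0,35,0,0,-6,0,60],[0,35,0,0,-6,0,60],[0,23,0,0,-6,0,60],[0,0,0,0,0,0,60],[0,0,0,0,0,0,60],[0,0,0,0,0,0,60]])

```text
clock: 25.8
eef_pos: [0.5666, -0.3088, 0.141]
ee_rot: [3.028, 0.033, -0.809]
ft_force: [0.2, 0.7, 0.3]
gripper_width: 0.0601
grasp_force: 0.0
```

```bash
python3 m5.py;  python3 go.py .5181 -.311 .068 -88.7 -30
```

```text
top [216.5 176.6] 150 centre [0.5927 0.1588] mid ends [0.5928 0.1585] len 0.090 az -46.07
top [241.8 188.4] 182 centre [0.5598 0.0876] mid ends [0.5602 0.088 ] len 0.094 az -135.88
top [205.5 199.5] 160 centre [0.5279 0.1871] mid ends [0.528  0.1872] len 0.094 az -134.23
side [227.3 221.5] 178 centre [0.5608 0.0871] mid ends [0.5605 0.0868] len 0.091 az -135.40
side [195.2 235.4] 175 centre [0.59   0.1594] mid ends [0.5919 0.1573] len 0.094 az 134.17
side [210.4 252.2] 210 centre [0.5291 0.187 ] mid ends [0.5287 0.1866] len 0.091 az -135.01
clk 25.90 pos [ 0.5668 -0.3085  0.1428] F [-0.5 -0.  -0.4] w 0.0599 g 0.0 q [ 0.34  0.95  0.08  1.1   0.14  1.57 -1.18]
y az -88.66 z [-0.497 -0.014 -0.868]
shift mm in current tool axes [-5.1  1.2 89.2]
turn 0 [ 0.14 -0.2  -0.03] shift after turn [-4.8  1.4 89.2] zt [-0.5  -0.01 -0.87]
turn 180 [ -0.31  -0.22 179.97] shift after turn [ 4.8 -1.4 89.2] zt [-0.5  -0.01 -0.87]
```

View pics/m5.png

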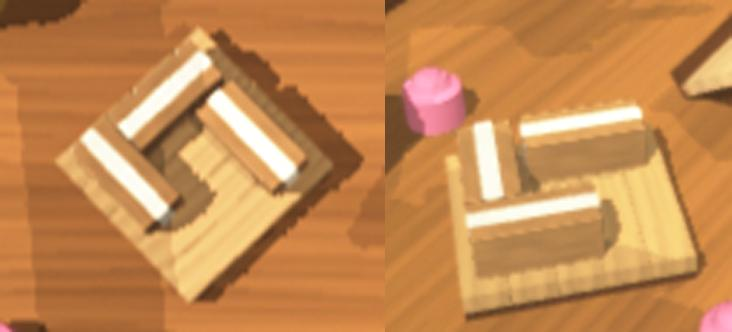

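```bash
cat > bf.py <<'E'
# subpixel band-rectangle fit on the carton tops: soft whiteness image vs rendered 88 x w band at z=.06
from h import *
import sys
def white(im): 
    f=im.astype(np.float32);return np.clip((f.min(2)-110)/(215-110),0,1)  # blue channel high only for white
def bandfit(im,n,p0,w=.015,occ=()):
    W=white(im);c=proj(np.array([[p0[0],p0[1],.06]]),n)[0];ign=np.ones((420,560))
    r0,c0=int(c[1])-20,int(c[0])-24
    roi=render([T(p0[0],p0[1],p0[2],box((0,0,.06),(.108,.034,.0001)))],n)>.5
    def rc(p):
        q=T(p[0],p[1],p[2],box((0,0,.06),(.088,p[3],.0001)));h=((proj(q,n)+.5)*8-.5-np.array([c0,r0])*8).astype(np.float32)
        im=np.zeros((44*8,52*8),np.uint8);cv2.fillConvexPoly(im,np.round(cv2.convexHull(h)*16).astype(np.int32),255,shift=4)
        return cv2.resize(im,(52,44),interpolation=cv2.INTER_AREA)/255.
    Wc=W[r0:r0+44,c0:c0+52];m=roi[r0:r0+44,c0:c0+52]
    f=lambda p:(((rc(p)*p[4]-Wc)*m)**2).sum()
    x=np.array([*p0,w,.95]);best=None
    for k in range(3):
        r=minimize(f,x,method="Nelder-Mead",options=dict(initial_simplex=np.vstack([x]+[x+np.diag([.004,.004,.03,.003,-.1])[i]*(-1)**k for i in range(5)]),maxiter=400,xatol=1e-5,fatol=1e-4));x=r.x
    return x,r.fun
if __name__=="__main__":
    Z=np.load("im5.npz");C=np.array([.5444,.1403]);th=.783;Rm=np.array([[np.cos(th),-np.sin(th)],[np.sin(th),np.cos(th)]])
    nom={"laid":(-23,-47,0),"P2":(47,-23,90),"P3":(23,47,0),"P4":(-47,23,90)}
    for n in("top","side"):
        ref=None
        for k in sys.argv[1:]:
            a=nom[k];p=C+Rm@np.array(a[:2])/1e3
            x,f=bandfit(Z[n],n,[p[0],p[1],th+np.radians(a[2])]);s=Rm.T@(x[:2]-C)*1e3
            if k=="laid": ref=s-np.array(a[:2])
            print(n,k,"slab xy",np.round(s,1),"err rel laid",np.round(s-ref-a[:2],1),"yaw %.2f"%np.degrees(x[2]-np.radians(a[2])),"w %.4f k %.2f f %.2f"%(x[3],x[4],f))
E
python3 bf.py laid P2 P3
```

```text
top laid slab xy [-25.1 -47.8] err rel laid [0. 0.] yaw 44.59 w 0.0153 k 1.00 f 2.25
top P2 slab xy [ 47.2 -21.5] err rel laid [2.3 2.3] yaw 44.16 w 0.0140 k 1.01 f 1.56
top P3 slab xy [23.1 44.8] err rel laid [ 2.2 -1.4] yaw 44.98 w 0.0140 k 1.01 f 1.74
side laid slab xy [-26.  -49.4] err rel laid [0. 0.] yaw 44.77 w 0.0165 k 1.00 f 1.72
side P2 slab xy [ 45.8 -21. ] err rel laid [1.8 4.4] yaw 44.38 w 0.0138 k 1.00 f 3.40
side P3 slab xy [21.4 43.9] err rel laid [ 1.4 -0.7] yaw 44.76 w 0.0146 k 0.99 f 2.55
```

P2 is about 3 mm too close to P3, so I'll mend that after the last carton. Fetching the carton in the fourth slot.

Call:
servo_tool(motion=[[-4.8,1.3,20,0,0,0,60],[0,0,25,0,0,0,60],[0,0,20,0,0,0,60],[0,0,10,0,0,0,60],[0,0,0,0,0,0,60],[0,0,0,0,0,0,60],[0,0,0,0,0,0,60]])

```text
clock: 26.48
eef_pos: [0.5263, -0.3121, 0.0798]
ee_rot: [3.027, 0.033, -0.805]
ft_force: [0.2, -0.1, 0.2]
gripper_width: 0.0601
grasp_force: 0.0
```

```bash
python3 go.py .5181 -.311 .068 -88.7 -30
```

```text
clk 26.48 pos [ 0.5263 -0.3121  0.0798] F [ 0.2 -0.1  0.2] w 0.0601 g 0.0 q [ 0.36  0.96  0.08  1.28  0.15  1.38 -1.19]
y az -88.69 z [-0.496 -0.015 -0.868]
shift mm in current tool axes [-1.3 -1.4 14.4]
turn 0 [ 0.19 -0.22 -0.09] shift after turn [-1.2 -1.3 14.4] zt [-0.5  -0.01 -0.87]
turn 180 [ -0.35  -0.3  179.9 ] shift after turn [ 1.2  1.3 14.4] zt [-0.5  -0.01 -0.87]
```

Call:
servo_tool(motion=[[-1.2,-1,9,0,0,0,60],[0,0,5,0,0,0,60],[0,0,0,0,0,0,52],[0,0,0,0,0,0,46],[0,0,0,0,0,0,42],[0,0,0,0,0,0,38],[0,0,0,0,0,0,34],[0,0,0,0,0,0,34]])

```text
clock: 27.15
eef_pos: [0.517, -0.3117, 0.0666]
ee_rot: [3.026, 0.032, -0.809]
ft_force: [0.1, -0.9, 0.2]
gripper_width: 0.0399
grasp_force: 30.0
```

Call:
servo_tool(motion=[[0,0,-8,0,0,0,34],[0,0,-18,0,0,0,34],[0,0,-25,0,0,0,34],[0,0,-22,0,0,0,34],[0,-5,0,0,6,0,34],[0,-15,0,0,6,0,34],[0,-25,0,0,6,0,34],[0,-35,0,0,6,0,34],[0,-38,0,0,6,0,34],[0,-38,0,0,0,0,34]])

```text
clock: 27.98
eef_pos: [0.5439, -0.1548, 0.13]
ee_rot: [3.139, 0.026, -0.004]
ft_force: [-0.3, -0.3, -1.6]
gripper_width: 0.0394
grasp_force: 30.0
```

Call:
servo_tool(motion=[[0,-38,0,0,0,0,34],[0,-38,0,0,0,0,34],[0,-28,0,0,0,0,34],[0,0,0,0,0,-6.7,34],[0,0,0,0,0,-6.7,34],[0,0,0,0,0,-6.7,34],[0,0,0,0,0,-6.7,34],[0,0,0,0,0,-6.7,34],[0,0,0,0,0,-6.7,34],[0,0,0,0,0,-6.7,34]])

```text
clock: 28.82
eef_pos: [0.5474, -0.0507, 0.1295]
ee_rot: [2.862, 1.289, -0.003]
ft_force: [-0.7, -0.3, -2.2]
gripper_width: 0.0396
grasp_force: 30.0
```

Call:
servo_tool(motion=[[0,0,0,0,0,-6.7,34],[0,0,0,0,0,-6.7,34],[0,0,0,0,0,-6.7,34],[0,0,0,0,0,-6.7,34],[0,0,0,0,0,-6.7,34],[0,0,0,0,0,-6.7,34],[0,0,0,0,0,-6.7,34],[0,0,0,0,0,-6.7,34],[0,0,0,0,0,-6.7,34],[0,0,0,0,0,-6.7,34]])

```text
clock: 29.65
eef_pos: [0.5474, -0.0511, 0.1294]
ee_rot: [1.677, 2.655, -0.005]
ft_force: [-1.0, 0.0, -1.5]
gripper_width: 0.0397
grasp_force: 30.0
```

Call:
servo_tool(motion=[[0,0,0,0,0,-6.3,34],[0,0,0,0,0,-6.3,34],[0,0,0,0,0,-6.3,34],[0,0,0,0,0,0,34],[0,0,0,0,0,0,34]])

```text
clock: 30.07
eef_pos: [0.5474, -0.051, 0.1292]
ee_rot: [1.231, 2.889, -0.004]
ft_force: [-0.3, -0.4, -2.9]
gripper_width: 0.0399
grasp_force: 30.0
```

```bash
python3 go.py .5039 .1127 .1 44.86 0
```

```text
clk 30.07 pos [ 0.5474 -0.051   0.1292] F [-0.3 -0.4 -2.9] w 0.0399 g 30.0 q [ 0.47  0.68 -0.67  1.83  0.56  0.84  0.29]
y az 43.85 z [-0.    -0.003 -1.   ]
shift mm in current tool axes [148.3  82.1  28.7]
turn 0 [-0.13  0.1  -1.01] shift after turn [146.8  84.6  29.2] zt [ 0.  0. -1.]
turn 180 [1.6000e-01 2.1000e-01 1.7899e+02] shift after turn [-146.8  -84.6   29.2] zt [ 0. -0. -1.]
```

Call:
servo_tool(motion=[[15,9,0,0,0,-1,34],[25,14.5,0,0,0,0,34],[27,15,0,0,0,0,34],[27,15,0,0,0,0,34],[25,14.5,0,0,0,0,34],[17,10,0,0,0,0,34],[10.8,6.6,10,0,0,0,34],[0,0,15,0,0,0,34],[0,0,8,0,0,0,34],[0,0,0,0,0,0,34]])

```text
clock: 30.9
eef_pos: [0.5026, 0.112, 0.0943]
ee_rot: [-1.203, -2.901, 0.009]
ft_force: [-0.1, -0.0, -1.4]
gripper_width: 0.04
grasp_force: 30.0
```

Call:
servo_tool(motion=[[0,0,0,0,0,0,34],[0,0,0,0,0,0,34],[0,0,0,0,0,0,34],[0,0,0,0,0,0,34]])

```text
clock: 31.23
eef_pos: [0.5042, 0.1127, 0.0962]
ee_rot: [1.202, 2.9, -0.003]
ft_force: [0.2, -0.1, -2.1]
gripper_width: 0.0396
grasp_force: 30.0
```

```bash
python3 go.py .5039 .1127 .05 44.86 0
```

```text
clk 31.23 pos [0.5042 0.1127 0.0962] F [ 0.2 -0.1 -2.1] w 0.0396 g 30.0 q [ 0.14  0.68 -0.62  1.95  0.6   0.71 -0.06]
y az 44.97 z [ 0.001 -0.002 -1.   ]
shift mm in current tool axes [ 0.3 -0.1 46.2]
turn 0 [-0.05  0.15  0.11] shift after turn [ 0.2 -0.2 46.2] zt [ 0.  0. -1.]
turn 180 [-2.3000e-01 -7.0000e-02 -1.7989e+02] shift after turn [-0.2  0.2 46.2] zt [ 0. -0. -1.]
```

Call:
servo_tool(motion=[[0,0,12,0,0,0,34],[0,0,14,0,0,0,34],[0,0,10,0,0,0,34],[0,0,8,0,0,0,34],[0,0,3,0,0,0,34],[0,0,0,0,0,0,34],[0,0,0,0,0,0,34]])

```text
clock: 31.82
eef_pos: [0.5038, 0.1131, 0.0489]
ee_rot: [1.2, 2.902, -0.003]
ft_force: [0.3, -0.3, -0.7]
gripper_width: 0.0398
grasp_force: 30.0
```

Call:
servo_tool(motion=[[0,0,1.5,0,0,0,34],[0,0,0,0,0,0,34],[0,0,1,0,0,0,34],[0,0,0,0,0,0,34],[0,0,0,0,0,0,34]])

```text
clock: 32.23
eef_pos: [0.5037, 0.1129, 0.0463]
ee_rot: [1.2, 2.902, -0.004]
ft_force: [-0.3, 0.2, -0.9]
gripper_width: 0.0397
grasp_force: 30.0
```

```bash
python3 go.py .5039 .1127 .0445 44.86 0
```

```text
clk 32.23 pos [0.5037 0.1129 0.0463] F [-0.3  0.2 -0.9] w 0.0397 g 30.0 q [ 0.09  0.75 -0.55  1.98  0.68  0.6  -0.13]
y az 45.05 z [ 0.    -0.003 -1.   ]
shift mm in current tool axes [-0.3  0.   1.8]
turn 0 [-0.09  0.12  0.19] shift after turn [-0.3  0.   1.8] zt [ 0.  0. -1.]
turn 180 [-1.8000e-01 -1.4000e-01 -1.7981e+02] shift after turn [ 0.3 -0.   1.8] zt [ 0. -0. -1.]
```

Call:
servo_tool(motion=[[0,0,0.8,0,0,0.2,34],[0,0,0,0,0,0,34],[0,0,0.7,0,0,0,34],[0,0,0,0,0,0,34],[0,0,0,0,0,0,34]])

```text
clock: 32.65
eef_pos: [0.5036, 0.1129, 0.0446]
ee_rot: [1.206, 2.9, -0.004]
ft_force: [0.3, 0.2, -1.6]
gripper_width: 0.0398
grasp_force: 30.0
```

Call:
servo_tool(motion=[[0,0,0.6,0,0,0,34],[0,0,0,0,0,0,34],[0,0,0,0,0,0,34]])

```text
clock: 32.9
eef_pos: [0.5036, 0.1129, 0.044]
ee_rot: [1.206, 2.9, -0.004]
ft_force: [0.6, -0.2, -1.9]
gripper_width: 0.0395
grasp_force: 30.0
```

Call:
servo_tool(motion=[[0,0,0.6,0,0,0,34],[0,0,0,0,0,0,34],[0,0,0,0,0,0,34]])

```text
clock: 33.15
eef_pos: [0.5036, 0.1128, 0.0434]
ee_rot: [1.206, 2.9, -0.004]
ft_force: [0.2, 0.4, -1.5]
gripper_width: 0.0399
grasp_force: 30.0
```

Call:
servo_tool(motion=[[0,0,0.5,0,0,0,34],[0,0,0,0,0,0,34],[0,0,0,0,0,0,34]])

```text
clock: 33.4
eef_pos: [0.5037, 0.1129, 0.0431]
ee_rot: [1.206, 2.9, -0.004]
ft_force: [0.3, -0.5, -0.3]
gripper_width: 0.0398
grasp_force: 30.0
```

Call:
servo_tool(motion=[[0,0,0.3,0,0,0,34],[0,0,0,0,0,0,50],[0,0,0,0,0,0,50],[0,0,0,0,0,0,50],[0,0,-10,0,0,0,50],[0,0,-20,0,0,0,50],[0,0,-25,0,0,0,52],[-15,-15,-25,0,0,0,52],[-26,-26,-5,0,0,0,52],[-26,-26,0,0,0,0,52]])

```text
clock: 34.23
eef_pos: [0.505, 0.0193, 0.131]
ee_rot: [1.198, 2.898, 0.002]
ft_force: [0.2, -0.2, -0.9]
gripper_width: 0.0517
grasp_force: 0.0
```

Call:
servo_tool(motion=[[-26,-26,0,0,0,0,52],[-26,-26,0,0,0,0,52],[-26,-26,0,0,0,0,52],[-10,-10,0,0,0,0,52]])

```text
clock: 34.57
eef_pos: [0.5023, -0.1131, 0.1283]
ee_rot: [1.217, 2.894, -0.01]
ft_force: [-0.0, 0.0, 0.3]
gripper_width: 0.0519
grasp_force: 0.0
```

```bash
python3 m5.py>/dev/null;  python3 bf.py laid P2 P3 P4; python3 go.py
```

```text
top laid slab xy [-25.2 -47.9] err rel laid [0. 0.] yaw 44.68 w 0.0149 k 1.01 f 2.06
top P2 slab xy [ 47.1 -21.3] err rel laid [2.4 2.7] yaw 44.07 w 0.0141 k 1.00 f 0.91
top P3 slab xy [22.6 44.8] err rel laid [ 1.8 -1.3] yaw 44.90 w 0.0145 k 1.00 f 2.77
top P4 slab xy [-47.1  21.4] err rel laid [ 2.1 -0.7] yaw 44.42 w 0.0149 k 1.01 f 2.25
side laid slab xy [-26.1 -49.4] err rel laid [0. 0.] yaw 44.77 w 0.0164 k 1.00 f 1.61
side P2 slab xy [ 45.7 -20.9] err rel laid [1.8 4.5] yaw 44.11 w 0.0139 k 1.00 f 2.89
side P3 slab xy [21.4 43.8] err rel laid [ 1.5 -0.8] yaw 44.76 w 0.0152 k 0.99 f 3.12
side P4 slab xy [-48.9  23.4] err rel laid [1.2 2.7] yaw 44.62 w 0.0148 k 1.01 f 26.22
clk 34.67 pos [ 0.5026 -0.1105  0.1283] F [-0.7 -0.1  0.6] w 0.0519 g 0.0 q [ 0.62  0.64 -0.69  1.92  0.57  0.78  0.38]
y az 44.40 z [-0.    -0.005 -1.   ]
```

View pics/m5.png

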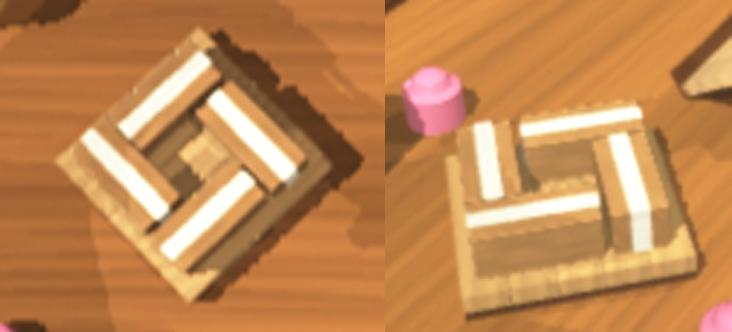

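All three are placed; the four bands are visible around an open well. P2 needs about (-1.5, -3) mm and P3 about (-1.7, +1) mm. I'll re-grip each of them, P2 first.

```bash
python3 go.py .5795 .1708 .11 44.8 0
```

```text
clk 34.67 pos [ 0.5026 -0.1105  0.1283] F [-0.7 -0.1  0.6] w 0.0519 g 0.0 q [ 0.62  0.64 -0.69  1.92  0.57  0.78  0.38]
y az 44.40 z [-0.    -0.005 -1.   ]
shift mm in current tool axes [147.3 251.8  17. ]
turn 0 [-0.2   0.17 -0.4 ] shift after turn [145.5 252.8  18.3] zt [ 0.  0. -1.]
turn 180 [  0.27   0.31 179.6 ] shift after turn [-145.5 -252.8   18.3] zt [ 0. -0. -1.]
```

Call:
servo_tool(motion=[[12,21,0,0,0,-0.4,52],[18,31,0,0,0,0,52],[18,31,0,0,0,0,52],[18,31,0,0,0,0,52],[18,31,0,0,0,0,52],[18,31,0,0,0,0,52],[18,31,0,0,0,0,52],[15,26,0,0,0,0,52],[10.5,19.8,9,0,0,0,52],[0,0,15,0,0,0,52]])

```text
clock: 35.5
eef_pos: [0.578, 0.187, 0.1064]
ee_rot: [1.18, 2.909, 0.015]
ft_force: [1.3, 0.2, -0.2]
gripper_width: 0.0523
grasp_force: 0.0
```

Call:
servo_tool(motion=[[0,0,0,0,0,0,52],[0,0,0,0,0,0,52],[0,0,0,0,0,0,52],[0,0,0,0,0,0,52],[0,0,0,0,0,0,52]])

```text
clock: 35.92
eef_pos: [0.5782, 0.1751, 0.1044]
ee_rot: [1.197, 2.902, -0.003]
ft_force: [0.0, 1.2, -0.1]
gripper_width: 0.0522
grasp_force: 0.0
```

```bash
python3 go.py .5795 .1708 .047 44.8 0
```

```text
clk 35.92 pos [0.5782 0.1751 0.1044] F [ 0.   1.2 -0.1] w 0.0522 g 0.0 q [ 0.04  0.77 -0.63  1.69  0.57  0.87 -0.05]
y az 45.18 z [ 0.001 -0.002 -1.   ]
shift mm in current tool axes [-3.8 -2.1 57.4]
turn 0 [-0.05  0.15  0.38] shift after turn [-4.  -2.1 57.4] zt [ 0.  0. -1.]
turn 180 [-2.4000e-01 -8.0000e-02 -1.7962e+02] shift after turn [ 4.   2.1 57.4] zt [ 0. -0. -1.]
```

Call:
servo_tool(motion=[[-4,-2,10,0,0,0.4,52],[0,0,6,0,0,0,52],[0,0,0,0,0,0,52],[0,0,0,0,0,0,52],[0,0,0,0,0,0,52]])

```text
clock: 36.33
eef_pos: [0.5792, 0.1715, 0.0874]
ee_rot: [1.206, 2.9, -0.004]
ft_force: [0.1, -0.7, 0.4]
gripper_width: 0.0523
grasp_force: 0.0
```

```bash
python3 go.py .5795 .1708 .047 44.8 0
```

```text
clk 36.33 pos [0.5792 0.1715 0.0874] F [ 0.1 -0.7  0.4] w 0.0523 g 0.0 q [ 0.04  0.79 -0.62  1.7   0.59  0.84 -0.06]
y az 44.84 z [-0.    -0.002 -1.   ]
shift mm in current tool axes [-0.6 -0.2 40.4]
turn 0 [-0.11  0.08  0.04] shift after turn [-0.7 -0.3 40.4] zt [ 0.  0. -1.]
turn 180 [-1.3000e-01 -1.7000e-01 -1.7996e+02] shift after turn [ 0.7  0.3 40.4] zt [ 0. -0. -1.]
```

Call:
servo_tool(motion=[[0,0,15,0,0,0,52],[0,0,15,0,0,0,52],[0,0,7,0,0,0,52],[0,0,3,0,0,0,52],[0,0,0,0,0,0,46],[0,0,0,0,0,0,42],[0,0,0,0,0,0,38],[0,0,0,0,0,0,34],[0,0,0,0,0,0,34],[0,0,-1.5,0,0,0,34]])

```text
clock: 37.17
eef_pos: [0.5792, 0.1713, 0.0491]
ee_rot: [1.206, 2.9, -0.004]
ft_force: [-0.4, 0.1, -2.5]
gripper_width: 0.0397
grasp_force: 29.9
```

Call:
servo_tool(motion=[[0,0,-1.5,0,0,0,34],[-1.5,-0.8,0,0,0,0,34],[-1.5,-0.8,0,0,0,0,34],[0,0,0,0,0,0,34],[0,0,0,0,0,0,34],[0,0,0,0,0,0,34]])

```text
clock: 37.67
eef_pos: [0.5802, 0.168, 0.0504]
ee_rot: [1.206, 2.9, -0.004]
ft_force: [1.0, 0.1, -3.2]
gripper_width: 0.0398
grasp_force: 29.9
```

Call:
servo_tool(motion=[[0,0,1.5,0,0,0,34],[0,0,1.2,0,0,0,34],[0,0,0,0,0,0,34],[0,0,0.4,0,0,0,34],[0,0,0,0,0,0,34],[0,0,0,0,0,0,34]])

```text
clock: 38.17
eef_pos: [0.5803, 0.1683, 0.0483]
ee_rot: [1.205, 2.899, -0.004]
ft_force: [-1.5, -0.4, 5.6]
gripper_width: 0.0396
grasp_force: 29.9
```

Call:
servo_tool(motion=[[0,0,-0.4,0,0,0,34],[0,0,0,0,0,0,50],[0,0,0,0,0,0,50],[0,0,0,0,0,0,50],[0,0,-10,0,0,0,50],[0,0,-20,0,0,0,50],[0,0,-25,0,0,0,52],[0,0,-10,0,0,6.9,52],[0,0,0,0,0,6.9,52],[0,0,0,0,0,6.9,52]])

```text
clock: 39.0
eef_pos: [0.5811, 0.1688, 0.1147]
ee_rot: [1.714, 2.629, 0.001]
ft_force: [-0.7, 0.7, -0.3]
gripper_width: 0.0522
grasp_force: 0.0
```

Call:
servo_tool(motion=[[0,0,0,0,0,6.9,52],[0,0,0,0,0,6.9,52],[0,0,0,0,0,6.9,52],[0,0,0,0,0,6.9,52],[0,0,0,0,0,6.9,52],[0,0,0,0,0,6.9,52],[0,0,0,0,0,6.9,52],[0,0,0,0,0,6.9,52],[0,0,0,0,0,6.9,52],[0,0,0,0,0,6.9,52]])

```text
clock: 39.83
eef_pos: [0.5804, 0.1688, 0.1135]
ee_rot: [2.903, 1.198, 0.0]
ft_force: [-0.4, -0.7, 0.8]
gripper_width: 0.0521
grasp_force: 0.0
```

Call:
servo_tool(motion=[[-10,-12,0,0,0,0,52],[-12,-12,0,0,0,0,52],[-13,-12,0,0,0,0,52],[0,0,0,0,0,0,52],[0,0,0,0,0,0,52],[0,0,0,0,0,0,52]])

```text
clock: 40.33
eef_pos: [0.5315, 0.1691, 0.1135]
ee_rot: [2.899, 1.205, 0.002]
ft_force: [-0.2, 0.8, 0.7]
gripper_width: 0.0516
grasp_force: 0.0
```

```bash
python3 go.py .5188 .1796 .0465 -45.2 0
```

```text
clk 40.33 pos [0.5315 0.1691 0.1135] F [-0.2  0.8  0.7] w 0.0516 g 0.0 q [-0.22  0.63 -0.21  1.83  0.19  0.7  -1.31]
y az -44.86 z [ 0.002 -0.002 -1.   ]
shift mm in current tool axes [ -1.5 -16.6  66.9]
turn 0 [ 0.16 -0.02  0.34] shift after turn [ -1.6 -16.4  67. ] zt [ 0.  0. -1.]
turn 180 [ 4.0000e-02  2.6000e-01 -1.7966e+02] shift after turn [ 1.6 16.4 67. ] zt [ 0.  0. -1.]
```

Call:
servo_tool(motion=[[-1.6,-16.4,0,0,0,0.3,52],[0,0,15,0,0,0,52],[0,0,10,0,0,0,52],[0,0,0,0,0,0,52],[0,0,0,0,0,0,52],[0,0,0,0,0,0,52],[0,0,0,0,0,0,52]])

```text
clock: 40.92
eef_pos: [0.5182, 0.179, 0.0882]
ee_rot: [2.902, 1.196, 0.001]
ft_force: [0.2, 0.4, -0.1]
gripper_width: 0.0524
grasp_force: 0.0
```

```bash
python3 go.py .5188 .1796 .0475 -45.2 0
```

```text
clk 40.92 pos [0.5182 0.179  0.0882] F [ 0.2  0.4 -0.1] w 0.0524 g 0.0 q [-0.25  0.66 -0.19  1.87  0.2   0.63 -1.36]
y az -45.20 z [ 0.001 -0.002 -1.   ]
shift mm in current tool axes [ 0.9 -0.1 40.7]
turn 0 [0.15 0.04 0.  ] shift after turn [ 0.8  0.  40.7] zt [ 0.  0. -1.]
turn 180 [-6.0e-02  2.3e-01 -1.8e+02] shift after turn [-0.8 -0.  40.7] zt [ 0.  0. -1.]
```

Call:
servo_tool(motion=[[0,0,15,0,0,0,52],[0,0,15,0,0,0,52],[0,0,7,0,0,0,52],[0,0,3,0,0,0,52],[0,0,0,0,0,0,46],[0,0,0,0,0,0,42],[0,0,0,0,0,0,38],[0,0,0,0,0,0,34],[0,0,0,0,0,0,34],[0,0,-1.5,0,0,0,34]])

```text
clock: 41.75
eef_pos: [0.5172, 0.179, 0.0494]
ee_rot: [2.902, 1.197, -0.002]
ft_force: [-1.3, 0.1, -2.9]
gripper_width: 0.0396
grasp_force: 30.0
```

Call:
servo_tool(motion=[[0,0,-1.5,0,0,0,34],[-0.9,-0.5,0,0,0,0,34],[-0.8,-0.5,0,0,0,0,34],[0,0,0,0,0,0,34],[0,0,1.5,0,0,0,34],[0,0,1.2,0,0,0,34],[0,0,0,0,0,0,34],[0,0,0,0,0,0,34]])

```text
clock: 42.42
eef_pos: [0.5153, 0.1786, 0.0485]
ee_rot: [2.902, 1.197, -0.002]
ft_force: [-1.9, -0.8, 3.6]
gripper_width: 0.04
grasp_force: 30.0
```

Call:
servo_tool(motion=[[0,0,-1.5,0,0,0,34],[0,0.8,-0.5,0,0,0,34],[0,0,0,0,0,0,34],[0,0,1,0,0,0,34],[0,0,0.9,0,0,0,34],[0,0,0,0,0,0,34],[0,0,0,0,0,0,34]])

```text
clock: 43.0
eef_pos: [0.516, 0.178, 0.0485]
ee_rot: [2.902, 1.197, -0.001]
ft_force: [-0.7, -0.5, 2.7]
gripper_width: 0.0396
grasp_force: 30.0
```

Call:
servo_tool(motion=[[0,0,-0.2,0,0,0,34],[0,0,0,0,0,0,50],[0,0,0,0,0,0,50],[0,0,0,0,0,0,50],[0,0,-10,0,0,0,50],[0,0,-20,0,0,0,50],[0,0,-25,0,0,0,52],[0,0,-25,0,0,0,52],[-22,22,-5,0,0,0,52],[-26,26,0,0,0,0,52]])

```text
clock: 43.83
eef_pos: [0.5176, 0.1143, 0.1369]
ee_rot: [2.899, 1.209, 0.012]
ft_force: [1.1, -1.2, -0.2]
gripper_width: 0.0521
grasp_force: 0.0
```

Call:
servo_tool(motion=[[-26,26,0,0,0,0,52],[-26,26,0,0,0,0,52],[-26,26,0,0,0,0,52],[-26,26,0,0,0,0,52],[-26,26,0,0,0,0,52],[-26,26,0,0,0,0,52],[0,0,0,0,0,0,52],[0,0,0,0,0,0,52],[0,0,0,0,0,0,52]])

```text
clock: 44.58
eef_pos: [0.5153, -0.1097, 0.1346]
ee_rot: [2.902, 1.198, 0.0]
ft_force: [-0.1, 0.1, 0.0]
gripper_width: 0.0522
grasp_force: 0.0
```

```bash
python3 m5.py>/dev/null;  python3 bf.py laid P2 P3 P4; python3 go.py; python3 - <<'E'
import numpy as np,cv2
Z=np.load("im5.npz")
a=cv2.resize(Z["top"][155:240,180:270],None,fx=6,fy=6,interpolation=cv2.INTER_CUBIC)[:510]
b=cv2.resize(Z["side"][120:380,80:370],None,fx=.9,fy=.9)
b=cv2.copyMakeBorder(b,0,510-b.shape[0],0,0,cv2.BORDER_CONSTANT)
cv2.imwrite("pics/fin.png",np.hstack([a,b])[:,:,::-1]); print(a.shape,b.shape)
E
```

```text
top laid slab xy [-24.6 -47.9] err rel laid [0. 0.] yaw 44.60 w 0.0143 k 1.01 f 0.96
top P2 slab xy [ 45.8 -23.8] err rel laid [0.4 0.1] yaw 44.12 w 0.0152 k 1.00 f 1.88
top P3 slab xy [21.1 45.9] err rel laid [-0.3 -0.2] yaw 44.32 w 0.0152 k 1.01 f 2.55
top P4 slab xy [-47.1  21.4] err rel laid [ 1.4 -0.7] yaw 44.45 w 0.0151 k 1.01 f 2.60
side laid slab xy [-25.8 -49.3] err rel laid [0. 0.] yaw 44.54 w 0.0152 k 0.99 f 1.86
side P2 slab xy [ 44.6 -22.3] err rel laid [0.3 2.9] yaw 44.21 w 0.0147 k 1.00 f 8.93
side P3 slab xy [19.5 44.9] err rel laid [-0.8  0.1] yaw 44.80 w 0.0159 k 1.00 f 2.21
side P4 slab xy [-48.9  22.9] err rel laid [0.9 2.2] yaw 44.51 w 0.0147 k 1.01 f 25.37
clk 44.68 pos [ 0.5155 -0.1082  0.1345] F [-0.3  0.4  0.6] w 0.0520 g 0.0 q [ 0.33  0.56 -0.24  1.89  0.2   0.71 -0.82]
y az -44.97 z [ 0.001 -0.001 -1.   ]
(510, 540, 3) (510, 261, 3)
```

View pics/fin.png

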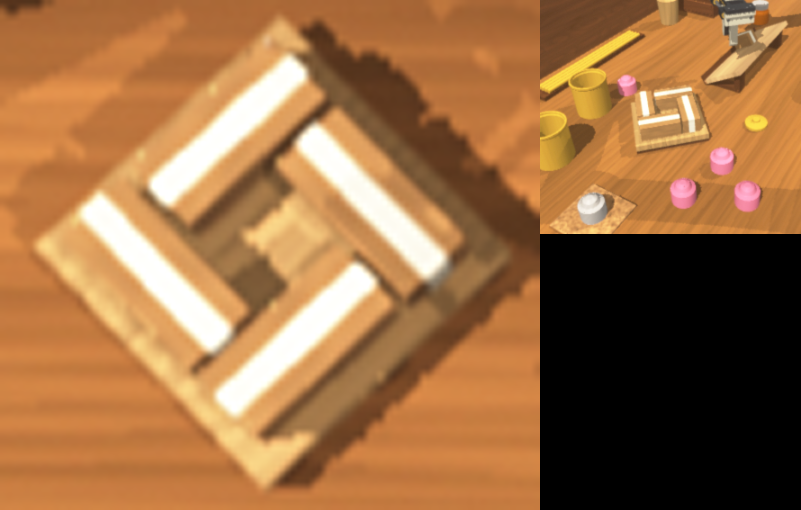

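The final view shows the pinwheel closed with an open well, every carton within about 1.5 mm of its place relative to the laid carton. The die is standing on the pad and the gripper is clear. Handing in.

```bash
python3 -c "
from plant import bot
print(bot.close_job())"
```

```text
the job is handed in; nothing more can be done
None
```

The job is handed in at about 45 s of the 72 s allowed: the die stands on the cork pad, and the three cartons complete the pinwheel on the slab, each about 1.5 mm or less from its place relative to the laid carton in the top view (the side view reads up to 3 mm on two of them, which I put down to their visible end faces).

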